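Let down the bench spring winder

ROBOT

A 7-joint arm with a two-finger parallel gripper is mounted at the origin on the work surface. World frame = base frame: x ahead of the robot, y to its left, z up, the work surface at z = 0. Lengths are in m, angles in rad, forces in N, time in s.
With the tool pointing down it reaches from about 0.4 to 0.85 m from the base axis. Payload 10.4 kg.
Tool frame: the origin (TCP) lies between the finger pads; the fingertips stand manip.finger_overhang ahead of it and the grasp point (between the pads) lies 11 mm behind it (manip.finger_overhang is the distance from the TCP to the fingertips, in m); x points along the fingers, z is the direction in which the jaws open and shut, and the axes are right-handed (so a half turn about x gives the same grasp; the last joint's range is limited). The gripper opens to 85 mm and grips with 20 to 120 N. Pads are 22 mm wide; open, the fingers measure 114 mm over their backs; the gripper's body (76 mm by 85 mm) begins 54 mm behind the grasp point. The pads swing forward as they close: fully open they stand 13 mm farther back than shut.
Start: joints at [1.092, 0.332, -0.065, 1.46, 0.022, 1.35, -0.088], TCP at [0.275, -0.561, 0.239] pointing down, gripper open.
Joint ranges: [-2.6, 2.6], [-0.5, 2.12], [-1.47, 1.34], [0.16, 2.42], [-1.27, 4.41], [0.06, 2.06], [-2.6, 2.6]. Speed limits (rad/s): [2.22, 2.22, 2.79, 2.79, 3.14, 3.14, 3.14].

INTERFACE

Orientations are given as a unit quaternion [x, y, z, w].
In Python, from workcell import get_obs, camera, workorder, manip gives the robot as it stands. The module is installed in compiled form; this text tells all that it offers.
- The arm moves only by the tool play_rows, never from a script. Its argument "increments" is text: rows parted by semicolons, each of 4 numbers parted by spaces: the shift along the tool's x, y, z in m, then the turn about the tool's x in rad. A call has 1 to 20 rows; each row shifts and turns the pose as measured when the row begins, along the tool's axes as they then stand; what a row does not reach is not made up. A row lasts 1/10 s, in which the tool goes at most 50 mm and 8.59 degrees, less where a joint would pass 70% of its speed; a pose out of reach is approached as far as the arm can. A call is refused whole if a number of a shift passes 0.05 or a number of a turn 0.15, either way. A call with a gripper value outside its range is refused whole. "hand" is the gripper command: -1 is fully open, 1 is shut, values between are in proportion, set as the call begins (left out, the last holds). The fingers move at their own pace and stop on an object; "squeeze" is the grip in N (left out, the last holds). Time passes only in rows, so rows that do not move let the fingers close. It gives the time, the measured TCP pose, the force and the opening at its end, in the units of the state.
- get_obs(): the state, without advancing time (a new reading comes with each control period).
- camera(name): name is "scene" or "top" or "wrist"; returns a dict with "img" (384x512x3 uint8, blue, green, red), "fov_y" (degrees; the focal length in pixels is half the picture's height over the tangent of half this angle, whatever the lens; pixels are square), "cx", "cy" (the principal point, pixels), "R" (3x3) and "t" (3): a world point X has camera coordinates R X + t; the wrist camera has in their place "tool_from_camera" (4x4, takes a point from camera to tool coordinates, whose origin is the TCP and whose axes are the tool frame's). Camera axes: x right, y down, z forward; pixel columns grow to the right and rows downward; lengths in m; the calibration is good to about 2 mm. A picture is of the moment at which its call begins: read the wrist's pose just before it. There is no depth.
- workorder.hand_in(): hands the job in, once; it reports no verdict.
The state is a dict: "clock": time; "joint_pos": joint angles; "joint_velocities": joint speeds; "tau": joint torques, N m; "position": TCP position; "ee_rot": TCP orientation; "ft_force": force on the tool from outside, world axes, zero at the start; "torque": the same for the moment, N m; "grip_width": opening from 0.0 (shut) to 1.0 (fully open).
Only numpy, scipy, OpenCV 4.12 (cv2) and the standard library are available. Lean on these libraries where they do the work, as an engineer would, in place of code of your own. Each camera call takes 0.05 s, during which the arm holds its last target.

TASK

Let down the winder on the bench: its ratchet wheel has backed up against the holding pawl and hooked it, so first ease the crank a little clockwise, by less than one tooth, then swing the pawl right over so that it rests clear of the wheel. Then turn the crank back (counter-clockwise) until the wheel's lug rests against the stop, and lay the pawl down on the wheel again. Do not force the pawl against the teeth, by pulling or by cranking, and leave the other things on the bench alone.

Things in the scene. Friction and masses are not known exactly. Their poses are not given: they have to be found in the camera images.
- winder: Bench winder: red base plate 270 x 200 x 12 mm fixed to the bench, a horizontal brass ratchet wheel (140 mm across, disc top 36 mm above the bench) on a vertical axis. Origin on the wheel's axis, on the plate's underside. The plate spans x -170 to 100, y -100 to 100 mm; the pawl is on its -y side; its -x end is a shelf with a brass cup and a gear.
- wheel_turn (a joint): Turn of wheel and crank, rad; grows counter-clockwise from above (letting down). Starts at -0.045 to 0, where the pawl blocks further counter-clockwise turn and a tooth's lip hooks the pawl's toe. Below -0.12 the lip is off the toe; from -0.15 the next ramp raises the pawl; past -0.75 is too far. Friction of 0.22 N m (6 N at the knob) keeps the wheel where it is left.
- knob_centre (a point): Centre of the wooden crank knob: upright, round, 23 mm thick, 42 mm tall (z 66 to 108 mm above the bench), free to spin about its own vertical axis, on the crank 40 mm from the wheel's axis. The crank arm below it reaches up to z 64 mm.
- pawl_angle (a joint): Angle of the steel pawl about its level pivot, rad: 0 lying in the teeth, up to 0.23 on top of a tooth; grows as the handle rises and swings over, away from the wheel; 2.0 is thrown over against its rest. Left free it falls to the wheel below about 1.4 and to its rest above about 1.7. While hooked it rises only about 0.05, then stops hard.
- pawl_pivot (a point): The pawl's pivot, a level axis parallel to the winder's y axis; 69.5 mm along x and -62 mm along y from the winder's origin, 45 mm above the bench.
- pawl_handle (a point): Middle of the pawl's handle: a round steel bar 15 mm thick, 32 mm long, parallel to the winder's y axis, fixed to the pawl, sticking out past the wheel's rim. It is 50 mm from the pivot axis and 34 mm farther out (-y) than pawl_pivot; with the pawl down it lies on the winder's -x side of the pivot, 45 mm above the bench. The pawl weighs 130 g.
- pawl: The steel pawl with its handle; origin on its pivot, in the middle of its 10 mm width. Its bar runs 62 mm from the pivot to a nose, with a 7 mm toe at the foot of the nose, that drop between the teeth.
- wheel: The brass ratchet wheel with crank and lug. 8 teeth, 45 degrees apart, stand on its rim at radius 55 to 69 mm, 36 to 48 mm above the bench; each has a steep face overhung by a 6 mm lip, and a ramp behind. Origin on the axis at bench height.
- lug_face (a point): Front (counter-clockwise) face of the lug, a brass block 8 mm wide that sticks out of the wheel's rim 20 mm; the point is 84 mm from the axis, 30 mm above the bench. It turns with the wheel.
- stop_face (a point): The face of the fixed stop that the lug meets: a square steel post, 10 x 10 mm, standing on the base plate up to 46 mm above the bench. The point is 84 mm from the wheel's axis. Where it stands round the wheel differs from time to time (the wheel turns about 1.1 to 2.3 rad to reach it); when the lug touches it this point and lug_face meet.
- barrel: Brass cup, 42 mm across, 26 mm tall, on the winder's shelf end; leave alone. Origin under its centre.
- gear: Small brass gear with a steel arbor, 40 mm across, 21 mm tall, on the winder's shelf end; leave alone. Origin under its centre.
- driver: Screwdriver, 170 mm, lying on the mat; leave alone.
- loupe: Black eye loupe, 38 mm across, 30 mm tall; leave alone. Origin under its centre.
- jar: Amber glass jar, 48 mm across, 55 mm tall; leave alone. Origin under its centre.
- brush: Small brush, 160 mm, lying on the mat; leave alone.

How it is judged:
By the outcome, as a careful person would: the job done as asked, in the order asked, and still so for the second after the job is handed in, with the robot touching nothing.
It also fails if it takes over 69 s, if anything falls off the work surface, if the arm or the gripper's body presses on something with over 40 N, if the wrist force passes 120 N, or if a joint passes its speed limit or range.

## Working session

There is one attempt and no reset: what is moved stays moved. The work goes in short steps, Python scripts to look and compute and a tool call to move; the robot and the scene stay as the last step left them, time stands still between calls to the robot, and variables do not carry over. Pictures are saved under pics/ and viewed, and the job is handed in when it is done.

Besides the shell and the picture viewer there is one more tool, called after ">>>" as name(argument=value, ...), one argument or row to a line, values as JSON. play_rows: Moves the arm, as the interface text tells. Its arguments: {"type":"object","properties":{"increments":{"type":"string"},"hand":{"type":"number"},"squeeze":{"type":"number"}},"required":["increments"]}

```bash
mkdir -p pics
cat > h.py <<'E'
from workcell import get_obs, camera, workorder, manip
import cv2, numpy as np
def snap(n,f):
    o=get_obs(); c=camera(n); cv2.imwrite('pics/'+f+'.png',c['img']); 
    import pickle; pickle.dump((o,{k:v for k,v in c.items()}),open('pics/'+f+'.pkl','wb')); return o,c
E
python3 - <<'E'
from h import *
o=get_obs();print(o, manip.finger_overhang)
for n in('scene','top','wrist'):
    o,c=snap(n,n+'0');print(n,{k:v for k,v in c.items() if k!='img'})
E
```

```text
{'clock': 0.0, 'joint_pos': array([ 1.09242252,  0.3328887 , -0.06467624,  1.46097782,  0.02159756,
        1.34993729, -0.08850153]), 'joint_velocities': array([-0.00085309, -0.00046623, -0.00089976, -0.00028213, -0.00134215,
       -0.00056196,  0.00075359]), 'tau': array([-3.70442058e-04, -6.25450158e+01,  4.91477083e-02, -3.91615319e+01,
        1.62951113e-02,  9.73867136e-03,  1.53301257e-04]), 'position': array([ 0.27490691, -0.56085646,  0.23848795]), 'ee_rot': array([ 0.37437358,  0.60050092, -0.37385427,  0.59956322]), 'ft_force': array([ 0.00942688, -0.42910929,  0.7897723 ]), 'torque': array([ 0.02506228, -0.00801575,  0.01922026]), 'grip_width': 0.9988465242306847} 0.008
scene {'fov_y': 57.75765510682685, 'cx': 252.31027093152778, 'cy': 194.9383467649671, 'R': array([[-0.0679259 ,  0.99746249,  0.02132273],
       [ 0.59376013,  0.057591  , -0.80257846],
       [-0.80176991, -0.04185527, -0.59616537]]), 't': array([ 0.02134024, -0.24960109,  1.38542011])}
top {'fov_y': 46.153657074828025, 'cx': 247.12048445838548, 'cy': 187.93967032283723, 'R': array([[ 0.02885648, -0.99956705, -0.00574564],
       [-0.98662167, -0.02755915, -0.16068037],
       [ 0.16045246,  0.01030544, -0.98698977]]), 't': array([0.00455619, 0.53435362, 1.18624205])}
wrist {'fov_y': 64.46225659846, 'cx': 250.46948342878378, 'cy': 187.71435058619667, 'tool_from_camera': array([[ 3.41474355e-04, -3.25043485e-01,  9.45699009e-01,
        -1.33185884e-01],
       [-2.46419969e-04, -9.45699063e-01, -3.25043415e-01,
         8.30325353e-02],
       [ 9.99999911e-01, -1.22045130e-04, -4.03029183e-04,
         5.15904956e-04],
       [ 0.00000000e+00,  0.00000000e+00,  0.00000000e+00,
         1.00000000e+00]])}
```

Run:
```python
import cv2
for n in('scene','top','wrist'):
    i=cv2.imread(f'pics/{n}0.png'); cv2.imwrite(f'pics/{n}0b.png',cv2.resize(i,(800,600),interpolation=cv2.INTER_CUBIC))
```

```text
(no output)
```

View pics/scene0b.png

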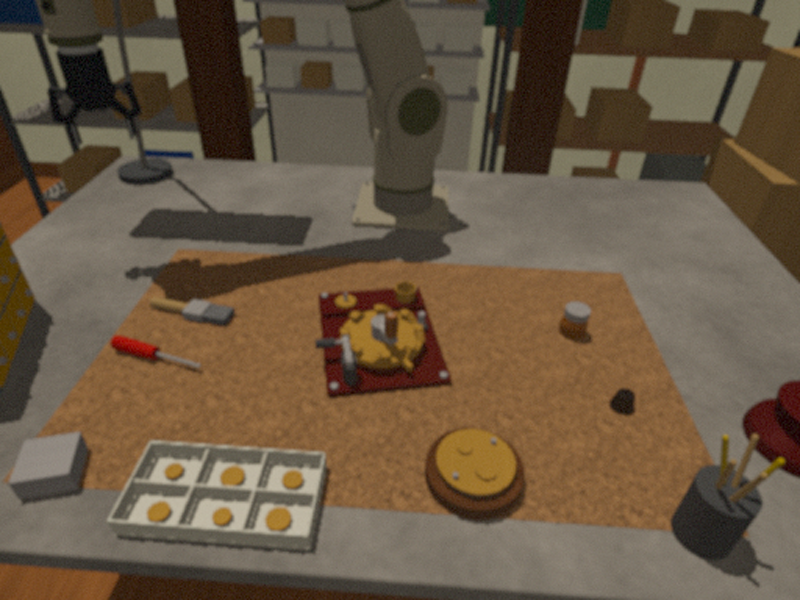

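View pics/top0b.png

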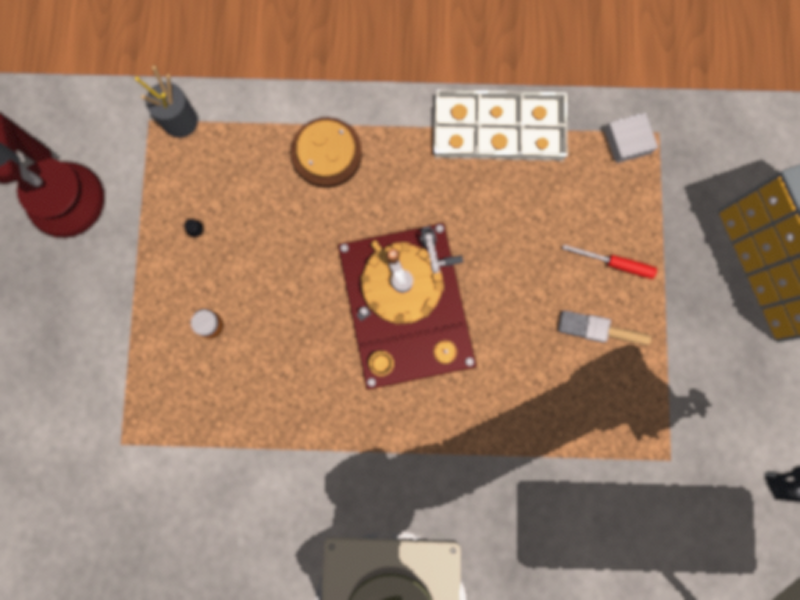

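View pics/wrist0b.png

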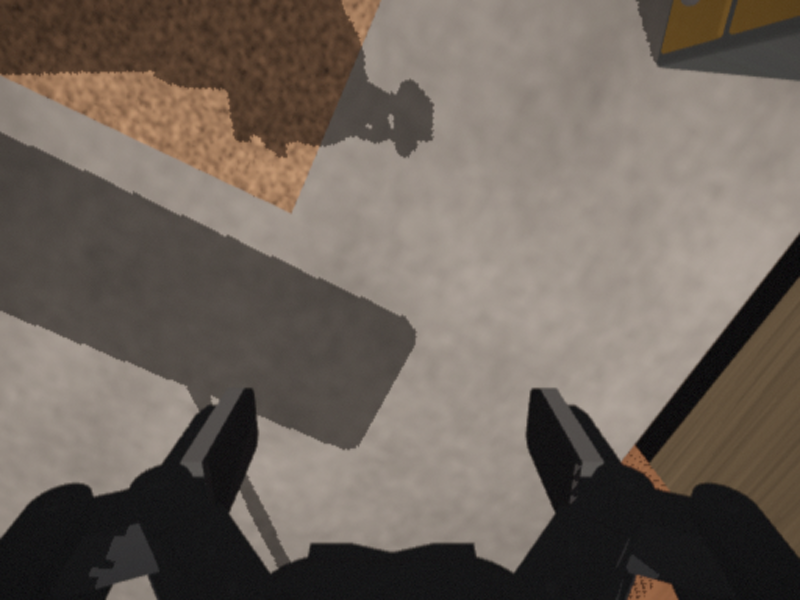

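Run:
```python
import cv2
i=cv2.imread('pics/top0.png')[135:260,205:315]; cv2.imwrite('pics/topc.png',cv2.resize(i,None,fx=4.7,fy=4.7,interpolation=cv2.INTER_CUBIC))
i=cv2.imread('pics/scene0.png')[175:260,190:300]; cv2.imwrite('pics/scc.png',cv2.resize(i,None,fx=7,fy=7,interpolation=cv2.INTER_CUBIC))
```

```text
(no output)
```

View pics/topc.png

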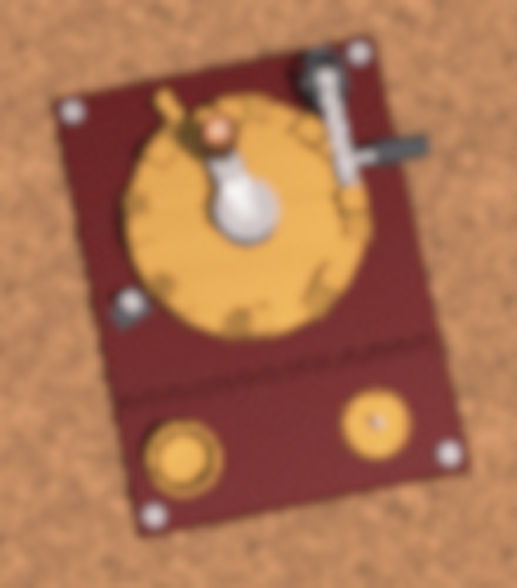

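View pics/scc.png

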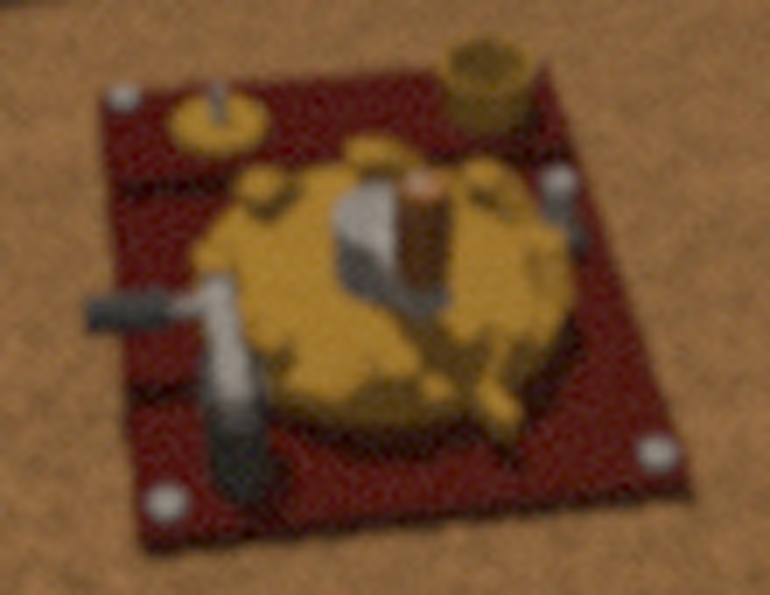

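```bash
cat >> h.py <<'E'
import pickle
from scipy.optimize import least_squares
def load(f): return pickle.load(open('pics/'+f+'.pkl','rb'))
def cam(c,o=None):
    f=192/np.tan(np.radians(c['fov_y']/2)); K=np.array([[f,0,c['cx']],[0,f,c['cy']],[0,0,1]])
    if 'R' in c: return K,c['R'],c['t']
    from scipy.spatial.transform import Rotation as Ro
    T=np.eye(4);T[:3,:3]=Ro.from_quat(o['ee_rot']).as_matrix();T[:3,3]=o['position']
    M=np.linalg.inv(T@c['tool_from_camera']);return K,M[:3,:3],M[:3,3]
def proj(C,X):
    K,R,t=C;p=(np.atleast_2d(X)@R.T+t)@K.T;return p[:,:2]/p[:,2:]
def onz(C,uv,z):
    K,R,t=C;d=R.T@np.linalg.inv(K)@np.array([*uv,1]);o=-R.T@t;return o+d*(z-o[2])/d[2]
def W(p,X):
    X=np.atleast_2d(X).astype(float);c,s=np.cos(p[2]),np.sin(p[2]);return np.c_[p[0]+c*X[:,0]-s*X[:,1],p[1]+s*X[:,0]+c*X[:,1],X[:,2]]
def inv(p,X):
    c,s=np.cos(p[2]),np.sin(p[2]);d=np.array(X)[:2]-p[:2];return np.array([c*d[0]+s*d[1],-s*d[0]+c*d[1]])
E
python3 - <<'E'
from h import *
T=cam(load('top0')[1]);S=cam(load('scene0')[1])
cor=np.array([[.1,.1,.012],[.1,-.1,.012],[-.17,-.1,.012],[-.17,.1,.012]])
pt=(np.array([[55,100],[373,40],[468,470],[140,536]])+.5)/4.7+[205,135]-.5
ps=(np.array([[692,495],[145,550],[100,92],[545,62]])+.5)/7+[190,175]-.5
for w in((1,0),(0,1),(1,1)):
    f=lambda p:np.r_[(w[0]*(proj(T,W(p,cor))-pt)).ravel(),(w[1]*(proj(S,W(p,cor))-ps)).ravel()]
    r=least_squares(f,[.5,0,0],x_scale=.1);print(r.x,np.abs(r.fun).max())
p=r.x
P=lambda C,k,sc,off,z:(lambda x:(x.round(4),inv(p,x).round(4)))(onz(C,(np.array(k)+.5)/sc+off-.5,z))
ot=np.array([205,135]);os=np.array([190,175])
def rep(n,a,l=None):
    x,w=a;print(n,x,w,'r',np.hypot(*w).round(4),'ang',np.arctan2(w[1],w[0]).round(3))
rep('knobT',P(T,(218,130),4.7,ot,.108));rep('knobS',P(S,(424,184),7,os,.108))
rep('stopT',P(T,(131,300),4.7,ot,.046));rep('stopS',P(S,(560,180),7,os,.046))
rep('lugT',P(T,(166,98),4.7,ot,.036));rep('lugS',P(S,(508,405),7,os,.036))
rep('handT',P(T,(400,150),4.7,ot,.0525));rep('handS',P(S,(128,305),7,os,.05))
print(W(p,[[.0695-.05,-.096,.045],[.0695,-.062,.045]]))
E
```

```text
[ 0.55503547 -0.00754191  0.22567597] 1.2828323106004973
[ 0.55917514 -0.00546445  0.23113182] 1.3397504942586238
[ 0.55635716 -0.00651386  0.22848202] 1.8179564178772978
knobT [0.5915 0.0109 0.108 ] [0.0382 0.009 ] r 0.0392 ang 0.231
knobS [0.5896 0.0112 0.108 ] [0.0363 0.0097] r 0.0376 ang 0.261
stopT [0.5036 0.0586 0.046 ] [-0.0366  0.0753] r 0.0837 ang 2.023
stopS [0.5015 0.0592 0.046 ] [-0.0386  0.0764] r 0.0856 ang 2.039
lugT [0.626  0.0424 0.036 ] [0.0789 0.0319] r 0.0851 ang 0.384
lugS [0.6214 0.0446 0.036 ] [0.0749 0.0351] r 0.0827 ang 0.438
handT [ 0.5949 -0.0948  0.0525] [ 0.0175 -0.0947] r 0.0963 ang -1.388
handS [ 0.5961 -0.0947  0.05  ] [ 0.0187 -0.0949] r 0.0967 ang -1.376
[[ 0.59709431 -0.09560221  0.045     ]
 [ 0.6380939  -0.05116087  0.045     ]]
```

```bash
cat >> h.py <<'E'
from scipy.spatial.transform import Rotation as Ro
p0=np.array([.5563,-.0067,.2285])
def plan(target,yaw=None):
    o=get_obs();R=Ro.from_quat(o['ee_rot']).as_matrix();d=R.T@(np.array(target)-o['position'])
    jy=np.arctan2(R[1,2],R[0,2]);
    s='t %.2f pos %s jawyaw %.3f d_tool %s'%(o['clock'],o['position'].round(4),jy,d.round(4))
    if yaw is not None:
        e=(yaw-jy+np.pi/2)%np.pi-np.pi/2; s+=' turn about tool x %.3f'%(-e)
    print(s,'F',o['ft_force'].round(1),'j7 %.2f'%o['joint_pos'][6],'grip %.3f'%o['grip_width']);
E
python3 - <<'E'
from h import *
o=get_obs();print(Ro.from_quat(o['ee_rot']).as_matrix().round(3))
T=cam(load('top0')[1]);S=cam(load('scene0')[1])
for z in(.064,.09): print((proj(T,[*p0[:2],z])-[205,135])*4.7,(proj(S,[*p0[:2],z])-[190,175])*7)
plan([.58,-.0,.25],.47)
E
```

```text
[[-0.001  0.898  0.44 ]
 [ 0.001  0.44  -0.898]
 [-1.    -0.    -0.001]]
[[245.03199558 205.83125853]] [[377.3411342  217.83756751]]
[[245.78320201 197.44471233]] [[377.83664661 161.81724817]]
t 0.15 pos [ 0.275  -0.561   0.2387] jawyaw -1.115 d_tool [-0.0109  0.5208 -0.3694] turn about tool x 1.557 F [0.1 0.4 0.4] j7 -0.09 grip 1.001
```

>>> play_rows(
  increments="0 0.035 -0.025 0;0 0.04 -0.028 0;0 0.04 -0.028 0;0 0.04 -0.028 0;0 0.04 -0.028 0;0 0.04 -0.028 0;0 0.04 -0.028 0;0 0.04 -0.028 0;0 0.04 -0.028 0;0 0.04 -0.028 0;0 0.04 -0.028 0;0 0.04 -0.028 0;0 0.04 -0.028 0;0 0 0 -0.14;0 0 0 -0.14",
)

```text
clock: 1.65
position: [0.5839, 0.007, 0.234]
ee_rot: [0.287, 0.648, -0.287, 0.644]
ft_force: [-1.0, -0.3, 0.5]
grip_width: 1.003
```

Run:
```python
from h import *
plan([.58,-.0,.25],.47)
```

```text
t 1.65 pos [0.5839 0.007  0.234 ] jawyaw -0.836 d_tool [-0.016  -0.0076  0.0024] turn about tool x -1.306 F [-1.  -0.3  0.5] j7 -1.04 grip 1.003
```

>>> play_rows(
  increments="0 0 0 -0.145;0 0 0 -0.145;0 0 0 -0.145;0 0 0 -0.145;0 0 0 -0.145;0 0 0 -0.145;0 0 0 -0.145;0 0 0 -0.145;0 0 0 -0.145;0 0 0 0",
)

```text
clock: 2.65
position: [0.5824, 0.0085, 0.2307]
ee_rot: [-0.177, 0.687, 0.182, 0.68]
ft_force: [0.1, -0.5, -0.4]
grip_width: 1.002
```

Run:
```python
from h import *
plan([.58,-.0,.25],.47)
o,c=snap('wrist','w1'); cv2.imwrite('pics/w1b.png',cv2.resize(c['img'],(800,600),interpolation=cv2.INTER_CUBIC))
```

```text
t 2.65 pos [0.5824 0.0085 0.2307] jawyaw 0.515 d_tool [-0.0193 -0.006  -0.0065] turn about tool x 0.045 F [ 0.1 -0.5 -0.4] j7 0.26 grip 1.002
```

View pics/w1b.png

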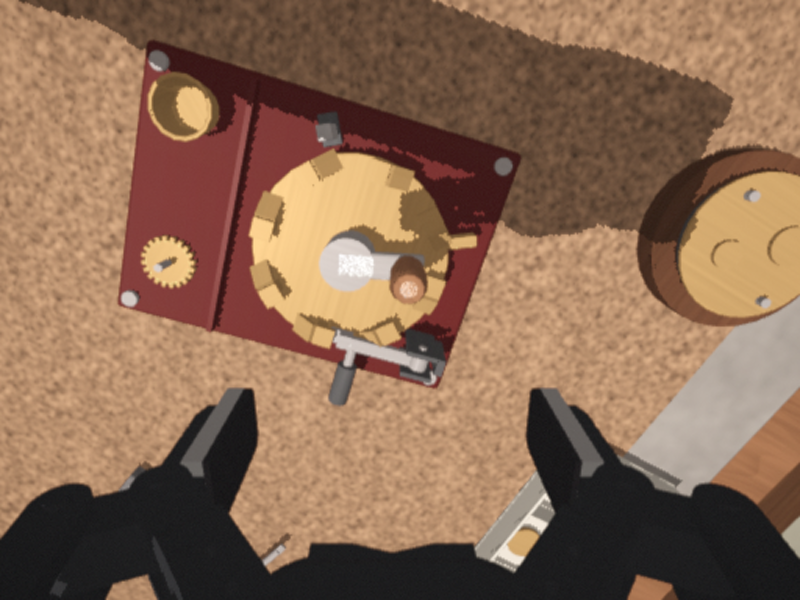

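```bash
cat >> h.py <<'E'
cor=np.array([[.1,.1,.012],[.1,-.1,.012],[-.17,-.1,.012],[-.17,.1,.012]])
def u(a): return (np.array(a,float)+.5)/1.5625-.5
E
python3 - <<'E'
from h import *
T=cam(load('top0')[1]);S=cam(load('scene0')[1]);o,c=load('w1');Wc=cam(c,o)
pt=(np.array([[55,100],[373,40],[468,470],[140,536]])+.5)/4.7+[205,135]-.5
ps=(np.array([[692,495],[145,550],[100,92],[545,62]])+.5)/7+[190,175]-.5
pw=u([[521,154],[438,387],[118,305],[150,40]])
for w in((0,0,1),(1,1,1)):
    f=lambda p:np.r_[(w[0]*(proj(T,W(p,cor))-pt)).ravel(),(w[1]*(proj(S,W(p,cor))-ps)).ravel(),(w[2]*(proj(Wc,W(p,cor))-pw)).ravel()]
    r=least_squares(f,[.5,0,0],x_scale=.1);print(r.x.round(4),r.fun[-8:].round(1))
p=r.x
for n,k,z in(('hub',(348,264),.064),('knob',(409,288),.108),('hand',(344,376),.0525),('stop',(322,134),.046),('lugtip front',(475,236),.036)):
    x=onz(Wc,u(k),z);w=inv(p,x);print(n,x.round(4),w.round(4),np.hypot(*w).round(4),np.arctan2(w[1],w[0]).round(3))
print((proj(Wc,W(p,[[.0195,-.096,.045],[.0695,-.062,.045],[.0695,-.096,.045]]))+.5)*1.5625-.5)
E
```

```text
[ 0.5554 -0.0055  0.2342] [ 3.6 -0.2  1.3  3.4 -1.6  1.9 -3.  -2.3]
[ 0.5556 -0.0058  0.2327] [ 3.6  0.3  1.1  3.7 -1.6  1.9 -2.8 -2.1]
hub [ 0.5547 -0.0046  0.064 ] [-0.0006  0.0013] 0.0015 2.014
knob [0.5895 0.0124 0.108 ] [0.0371 0.0099] 0.0384 0.26
hand [ 0.5923 -0.0845  0.0525] [ 0.0175 -0.0851] 0.0869 -1.368
stop [0.5013 0.0577 0.046 ] [-0.0383  0.0743] 0.0835 2.047
lugtip front [0.6237 0.0492 0.036 ] [0.079  0.0378] 0.0875 0.446
[[343.9844183  384.22285466]
 [420.40834987 362.08011847]
 [407.24786736 400.55756938]]
```

```bash
sed -i 's/^p0=.*/p0=np.array([.5556,-.0058,.2325])/' h.py
python3 - <<'E'
from h import *
plan([.5905,.012,.079],.48)
E
```

```text
t 2.70 pos [0.5824 0.0085 0.2308] jawyaw 0.510 d_tool [ 0.1517 -0.0022  0.01  ] turn about tool x 0.030 F [ 0.3  0.9 -1.8] j7 0.25 grip 0.999
```

>>> play_rows(
  increments="0 -0.002 0.01 0.03;0.035 0 0 0;0.035 0 0 0;0.035 0 0 0;0.025 0 0 0;0.012 0 0 0;0 0 0 0",
)

```text
clock: 3.4
position: [0.5918, 0.0119, 0.0847]
ee_rot: [-0.154, 0.693, 0.158, 0.687]
ft_force: [0.2, -0.7, 1.1]
grip_width: 1.0
```

Run:
```python
from h import *
plan([.5905,.012,.079],.48)
o,c=snap('wrist','w2'); cv2.imwrite('pics/w2b.png',cv2.resize(c['img'],(800,600),interpolation=cv2.INTER_CUBIC))
print(Ro.from_quat(o['ee_rot']).as_matrix().round(3))
```

```text
t 3.40 pos [0.5918 0.0119 0.0847] jawyaw 0.445 d_tool [ 0.0057  0.0006 -0.001 ] turn about tool x -0.035 F [ 0.2 -0.7  1.1] j7 0.11 grip 1.000
[[-0.009 -0.43   0.903]
 [ 0.003  0.903  0.43 ]
 [-1.     0.007 -0.007]]
```

View pics/w2b.png

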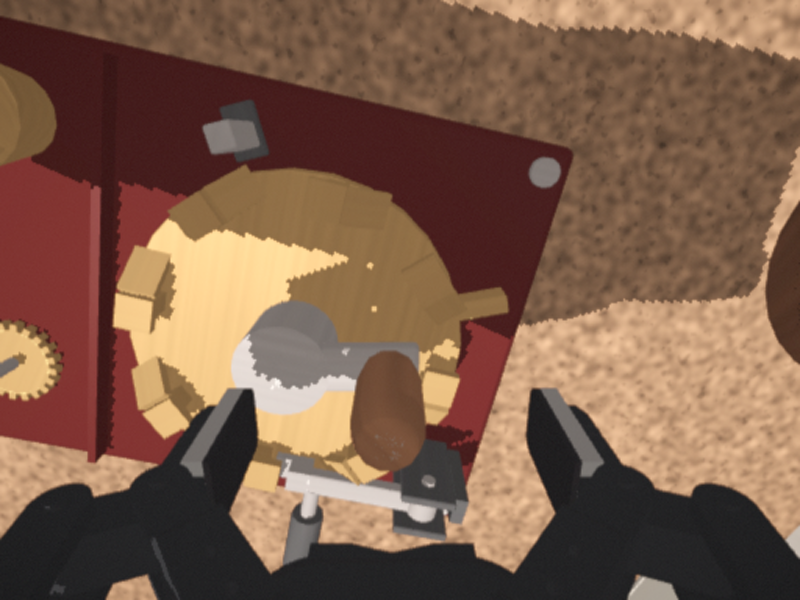

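>>> play_rows(
  increments="0.005 0 -0.001 -0.03;0 0 0 0",
)

```text
clock: 3.65
position: [0.5928, 0.0116, 0.083]
ee_rot: [-0.165, 0.688, 0.168, 0.686]
ft_force: [0.2, -0.5, -0.0]
grip_width: 0.998
```

>>> play_rows(
  increments="0 0 0 0;0 0 0 0;0 0 0 0;0 0 0 0;0 0 0 0;0 0 0 0",
  hand=1,
  squeeze=30,
)

```text
clock: 4.25
position: [0.5917, 0.0098, 0.086]
ee_rot: [-0.165, 0.69, 0.166, 0.685]
ft_force: [4.4, 2.5, -2.7]
grip_width: 0.257
```

Run:
```python
from h import *
plan([.5905,.012,.079],.48)
o,c=snap('wrist','w3'); cv2.imwrite('pics/w3b.png',cv2.resize(c['img'],(800,600),interpolation=cv2.INTER_CUBIC))
```

```text
t 4.25 pos [0.5917 0.0098 0.086 ] jawyaw 0.473 d_tool [ 0.007   0.0025 -0.    ] turn about tool x -0.007 F [ 4.4  2.5 -2.7] j7 0.13 grip 0.257
```

View pics/w3b.png

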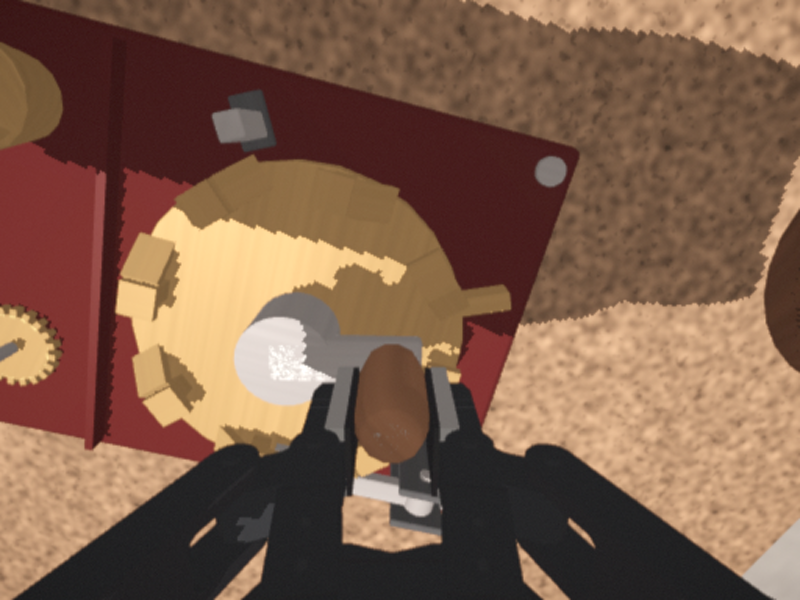

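>>> play_rows(
  increments="0 -0.0025 0 0;0 -0.0025 0 0;0 -0.0025 -0.0003 0",
)

```text
clock: 4.6
position: [0.5929, 0.0077, 0.0859]
ee_rot: [-0.165, 0.69, 0.17, 0.684]
ft_force: [-6.2, 6.7, 3.2]
grip_width: 0.258
```

```bash
cat >> h.py <<'E'
def st():
    o=get_obs();q=o['position'][:2]-p0[:2];print('t %.2f'%o['clock'],o['position'].round(4),'r %.4f ang %.3f'%(np.hypot(*q),np.arctan2(q[1],q[0])-p0[2]),'F',o['ft_force'].round(1),'g %.3f'%o['grip_width'])
E
python3 - <<'E'
from h import *
st()
E
```

```text
t 4.60 [0.5929 0.0077 0.0859] r 0.0396 ang 0.116 F [-6.2  6.7  3.2] g 0.258
```

>>> play_rows(
  increments="0 -0.003 -0.0005 0;0 -0.003 -0.0005 0;0 -0.003 -0.0005 0;0 -0.003 -0.0005 0",
)

```text
clock: 5.0
position: [0.5931, 0.0073, 0.0858]
ee_rot: [-0.164, 0.691, 0.178, 0.682]
ft_force: [-6.9, 7.9, 4.2]
grip_width: 0.254
```

Run:
```python
from h import *
st()
o,c=snap('wrist','w4'); cv2.imwrite('pics/w4b.png',cv2.resize(c['img'],(800,600),interpolation=cv2.INTER_CUBIC))
```

```text
t 5.00 [0.5931 0.0073 0.0858] r 0.0397 ang 0.102 F [-6.9  7.9  4.2] g 0.254
```

View pics/w4b.png

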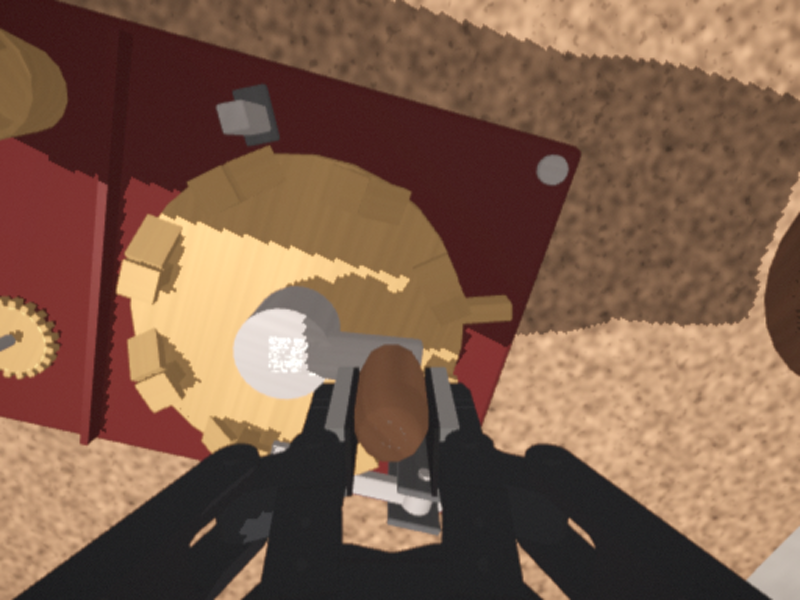

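>>> play_rows(
  increments="0 -0.0045 -0.0005 0;0 -0.0045 -0.0005 0",
  squeeze=50,
)

```text
clock: 5.25
position: [0.5943, 0.0043, 0.0859]
ee_rot: [-0.163, 0.691, 0.182, 0.68]
ft_force: [-8.3, 7.2, 6.4]
grip_width: 0.248
```

Run:
```python
from h import *
st()
```

```text
t 5.25 [0.5943 0.0043 0.0859] r 0.0400 ang 0.022 F [-8.3  7.2  6.4] g 0.248
```

>>> play_rows(
  increments="0 -0.0045 -0.0005 0;0 -0.0045 -0.0005 0;0 0 0 0",
)

```text
clock: 5.55
position: [0.5949, 0.0017, 0.0859]
ee_rot: [-0.163, 0.692, 0.186, 0.678]
ft_force: [-0.4, -5.3, 0.9]
grip_width: 0.254
```

Run:
```python
from h import *
st()
o,c=snap('wrist','w5'); cv2.imwrite('pics/w5b.png',cv2.resize(c['img'],(800,600),interpolation=cv2.INTER_CUBIC))
```

```text
t 5.55 [0.5949 0.0017 0.0859] r 0.0400 ang -0.045 F [-0.4 -5.3  0.9] g 0.254
```

View pics/w5b.png

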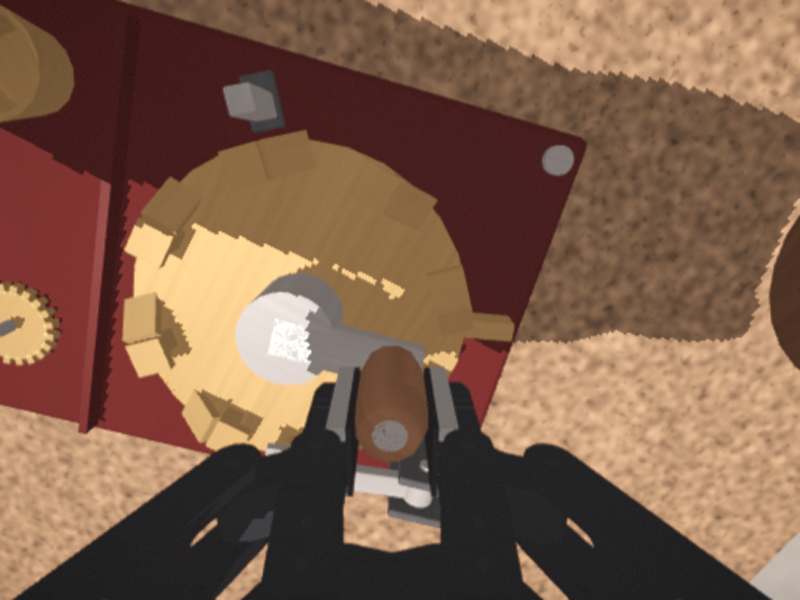

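Run:
```python
from h import *
for f,k in(('w3',(508,286)),('w4',(510,295)),('w5',(512,315))):
    o,c=load(f);C=cam(c,o);w=inv(p0,onz(C,u(k),.036));print(f,w.round(4),np.arctan2(w[1],w[0]).round(3))
```

```text
w3 [0.0776 0.041 ] 0.486
w4 [0.0797 0.0362] 0.427
w5 [0.0831 0.0235] 0.275
```

>>> play_rows(
  increments="0 0 0 0;0 0 0 0;0 0 0 0;0 0 0 0;0 0 0 0",
  hand=-1,
)

```text
clock: 6.1
position: [0.5959, 0.0013, 0.0858]
ee_rot: [-0.163, 0.692, 0.186, 0.679]
ft_force: [0.6, 0.2, 0.2]
grip_width: 0.998
```

>>> play_rows(
  increments="-0.03 0 0 0;-0.045 0 0 0;-0.045 0 0 0;0 0 0 0",
)

```text
clock: 6.5
position: [0.5983, -0.0019, 0.2085]
ee_rot: [-0.162, 0.693, 0.187, 0.678]
ft_force: [1.2, 0.7, -0.4]
grip_width: 1.001
```

Run:
```python
from h import *
st()
h=W(p0,[[.0195,-.097,.036]])[0];print(h);plan(h,p0[2])
o,c=snap('wrist','w6'); cv2.imwrite('pics/w6b.png',cv2.resize(c['img'],(800,600),interpolation=cv2.INTER_CUBIC))
```

```text
t 6.50 [ 0.5983 -0.0019  0.2085] r 0.0429 ang -0.142 F [ 1.2  0.7 -0.4] g 1.001
[ 0.59692519 -0.09569705  0.036     ]
t 6.50 pos [ 0.5983 -0.0019  0.2085] jawyaw 0.499 d_tool [ 0.1697 -0.0883 -0.044 ] turn about tool x 0.266 F [ 1.2  0.7 -0.4] j7 0.26 grip 1.001
```

View pics/w6b.png

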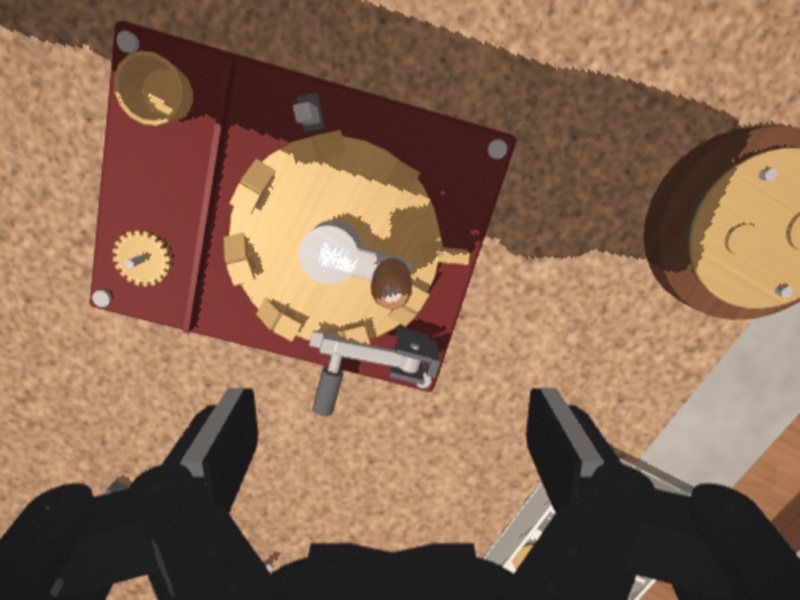

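>>> play_rows(
  increments="0.01 -0.044 -0.022 0;0.01 -0.044 -0.022 0;0 0 0 0.14;0 0 0 0.126;0 0 0 0",
)

```text
clock: 7.05
position: [0.5982, -0.1035, 0.1769]
ee_rot: [-0.069, 0.714, 0.092, 0.691]
ft_force: [0.2, -0.1, 0.2]
grip_width: 0.997
```

Run:
```python
from h import *
h=W(p0,[[.0195,-.097,.036]])[0];plan(h,p0[2])
o,c=snap('wrist','w7'); cv2.imwrite('pics/w7b.png',cv2.resize(c['img'],(800,600),interpolation=cv2.INTER_CUBIC))
```

```text
t 7.05 pos [ 0.5982 -0.1035  0.1769] jawyaw 0.228 d_tool [0.141  0.0028 0.0047] turn about tool x -0.004 F [ 0.2 -0.1  0.2] j7 0.16 grip 0.997
```

View pics/w7b.png

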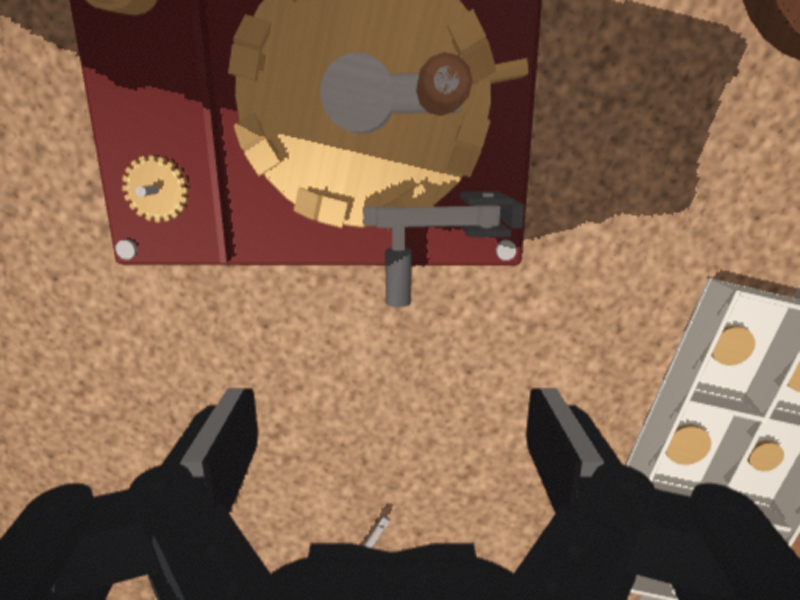

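>>> play_rows(
  increments="0.03 0.001 0.002 0;0.035 0.001 0.002 0;0.035 0.001 0.001 0;0.02 0 0 0;0 0 0 0",
)

```text
clock: 7.6
position: [0.5981, -0.0915, 0.0523]
ee_rot: [-0.078, 0.712, 0.103, 0.69]
ft_force: [-0.2, 0.1, 0.5]
grip_width: 1.004
```

Run:
```python
from h import *
h=W(p0,[[.0195,-.097,.036]])[0];plan(h,p0[2])
o,c=snap('wrist','w8'); cv2.imwrite('pics/w8b.png',cv2.resize(c['img'],(800,600),interpolation=cv2.INTER_CUBIC))
print(Ro.from_quat(o['ee_rot']).as_matrix().round(3))
```

```text
t 7.60 pos [ 0.5981 -0.0915  0.0523] jawyaw 0.258 d_tool [ 0.0162 -0.0043 -0.0018] turn about tool x 0.025 F [-0.2  0.1  0.5] j7 0.12 grip 1.004
[[-0.036 -0.254  0.967]
 [ 0.03   0.967  0.255]
 [-0.999  0.038 -0.027]]
```

View pics/w8b.png

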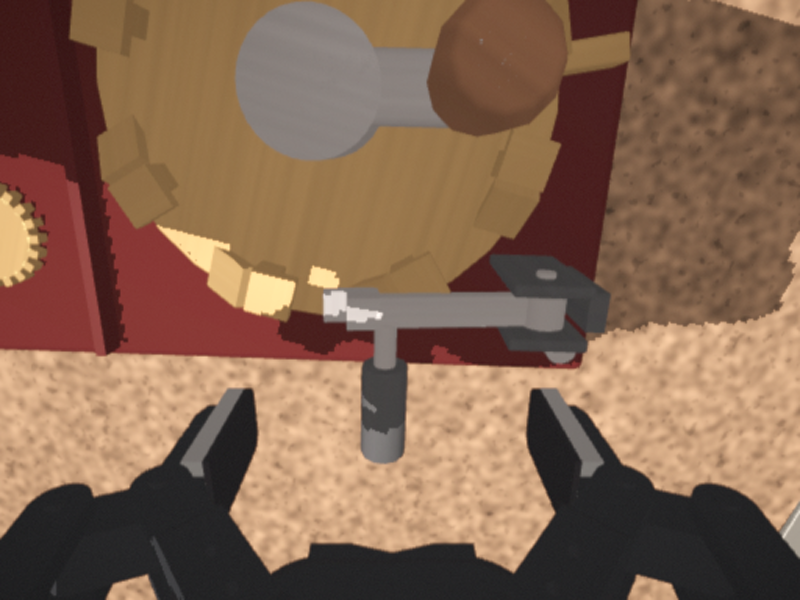

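>>> play_rows(
  increments="0.012 -0.004 -0.0018 0.025;0 0 0 0",
)

```text
clock: 7.85
position: [0.5989, -0.0955, 0.0429]
ee_rot: [-0.07, 0.712, 0.094, 0.692]
ft_force: [-0.6, 0.1, -0.3]
grip_width: 1.002
```

>>> play_rows(
  increments="0 0 0 0;0 0 0 0;0 0 0 0;0 0 0 0;0 0 0 0;0 0 0 0;0 0 0 0",
  hand=1,
  squeeze=25,
)

```text
clock: 8.55
position: [0.5964, -0.0971, 0.0453]
ee_rot: [-0.071, 0.714, 0.093, 0.69]
ft_force: [0.9, 0.8, -0.1]
grip_width: 0.162
```

Run:
```python
from h import *
h=W(p0,[[.0195,-.097,.036]])[0];plan(h,p0[2])
o,c=snap('wrist','w9'); cv2.imwrite('pics/w9b.png',cv2.resize(c['img'],(800,600),interpolation=cv2.INTER_CUBIC))
```

```text
t 8.55 pos [ 0.5964 -0.0971  0.0453] jawyaw 0.233 d_tool [0.0093 0.0009 0.0011] turn about tool x 0.000 F [ 0.9  0.8 -0.1] j7 0.10 grip 0.162
```

View pics/w9b.png

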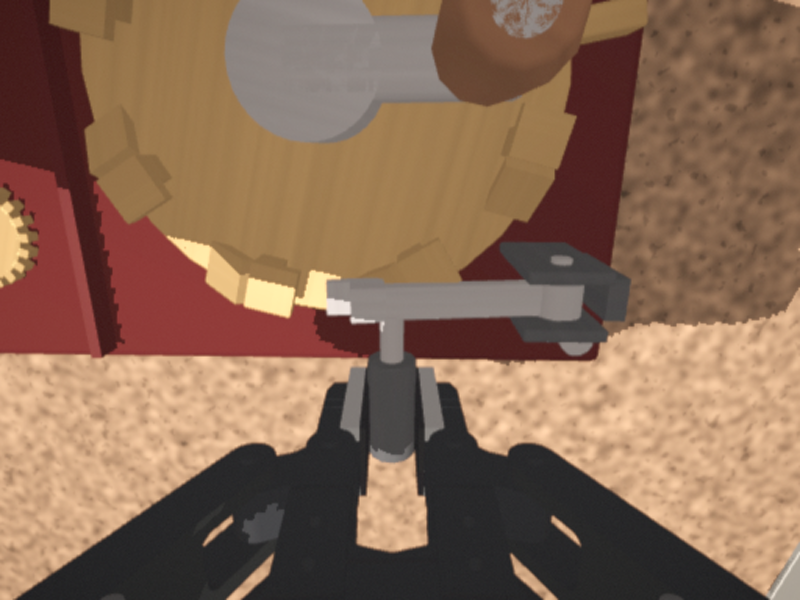

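>>> play_rows(
  increments="0 0 0 0;0 0 0 0;0.005 0 0 0;0.005 0.001 0 0;0 0 0 0",
  hand=0.3,
)

```text
clock: 9.1
position: [0.5962, -0.0958, 0.0344]
ee_rot: [-0.071, 0.714, 0.093, 0.691]
ft_force: [0.3, -0.0, 0.1]
grip_width: 0.354
```

>>> play_rows(
  increments="0.001 0 0 0;0 0 0 0;0.001 0 0 0;0 0 0 0;0 0 0 0",
  hand=1,
  squeeze=25,
)

```text
clock: 9.6
position: [0.5958, -0.0958, 0.0329]
ee_rot: [-0.071, 0.714, 0.093, 0.69]
ft_force: [-0.5, -0.4, 1.5]
grip_width: 0.167
```

Run:
```python
from h import *
h=W(p0,[[.0195,-.097,.036]])[0];plan(h,p0[2])
```

```text
t 9.60 pos [ 0.5958 -0.0958  0.0329] jawyaw 0.233 d_tool [-0.0032 -0.      0.001 ] turn about tool x 0.001 F [-0.5 -0.4  1.5] j7 0.09 grip 0.167
```

>>> play_rows(
  increments="-0.0025 0 0 0;-0.0025 0 0 0",
)

```text
clock: 9.8
position: [0.5963, -0.0956, 0.0373]
ee_rot: [-0.071, 0.714, 0.093, 0.691]
ft_force: [4.6, 0.7, -5.6]
grip_width: 0.165
```

```bash
cat >> h.py <<'E'
def arc(a0,a1,n):
    o=get_obs();R=Ro.from_quat(o['ee_rot']).as_matrix();a=np.linspace(a0,a1,n+1)
    X=W([0,0,p0[2]],np.c_[-.05*np.cos(a),0*a,.05*np.sin(a)]);print((np.diff(X,axis=0)@R).round(4).tolist())
E
python3 - <<'E'
from h import *
plan([0,0,0]);arc(.1,.9,8)
E
```

```text
t 9.80 pos [ 0.5963 -0.0956  0.0373] jawyaw 0.233 d_tool [ 0.0613  0.229  -0.5567] F [ 4.6  0.7 -5.6] j7 0.09 grip 0.165
[[-0.005, 0.0002, 0.0006], [-0.0049, 0.0002, 0.0011], [-0.0047, 0.0002, 0.0016], [-0.0046, 0.0002, 0.002], [-0.0043, 0.0001, 0.0025], [-0.0041, 0.0001, 0.0029], [-0.0038, 0.0001, 0.0033], [-0.0034, 0.0001, 0.0037]]
```

Run:
```python
from h import *
o,c=snap('wrist','w10'); cv2.imwrite('pics/w10b.png',cv2.resize(c['img'][140:300,150:420],None,fx=2.9,fy=2.9,interpolation=cv2.INTER_CUBIC))
o,c=load('w9'); cv2.imwrite('pics/w9c.png',cv2.resize(c['img'][140:300,150:420],None,fx=2.9,fy=2.9,interpolation=cv2.INTER_CUBIC))
```

```text
(no output)
```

View pics/w10b.png

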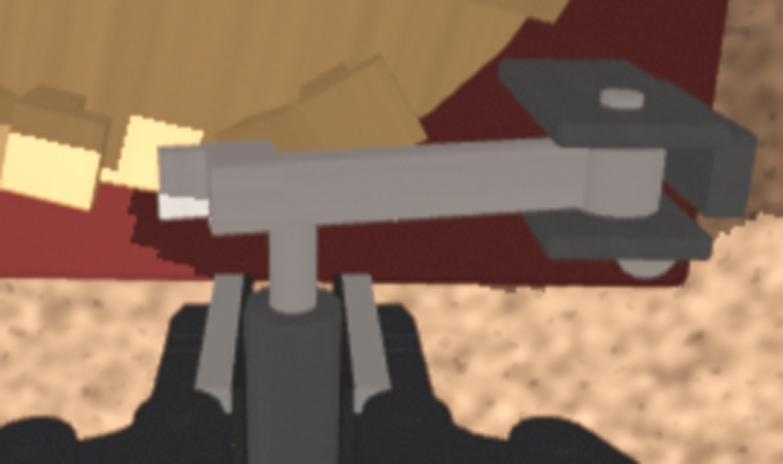

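View pics/w9c.png

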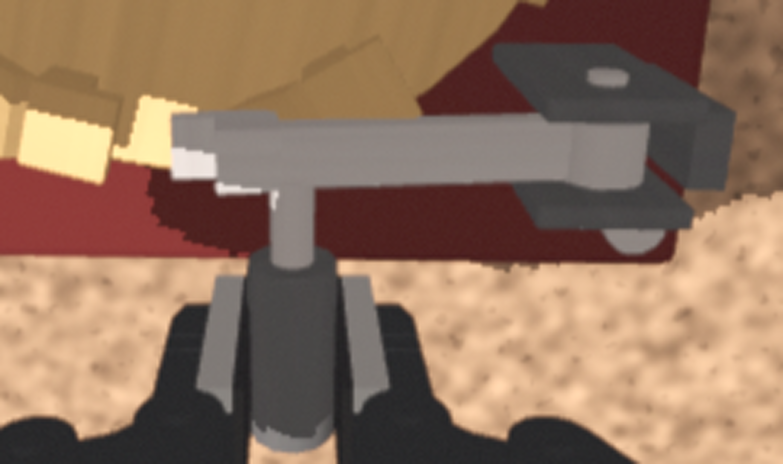

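>>> play_rows(
  increments="-0.005 0 0.0006 0;-0.005 0 0.001 0",
)

```text
clock: 10.05
position: [0.5989, -0.095, 0.0472]
ee_rot: [-0.071, 0.713, 0.093, 0.691]
ft_force: [5.9, 1.6, -8.0]
grip_width: 0.164
```

Run:
```python
from h import *
plan([0,0,0]);
o,c=snap('wrist','w11'); cv2.imwrite('pics/w11b.png',cv2.resize(c['img'][140:300,150:420],None,fx=2.9,fy=2.9,interpolation=cv2.INTER_CUBIC))
```

```text
t 10.05 pos [ 0.5989 -0.095   0.0472] jawyaw 0.234 d_tool [ 0.0706  0.2288 -0.5591] F [ 5.9  1.6 -8. ] j7 0.10 grip 0.164
```

View pics/w11b.png

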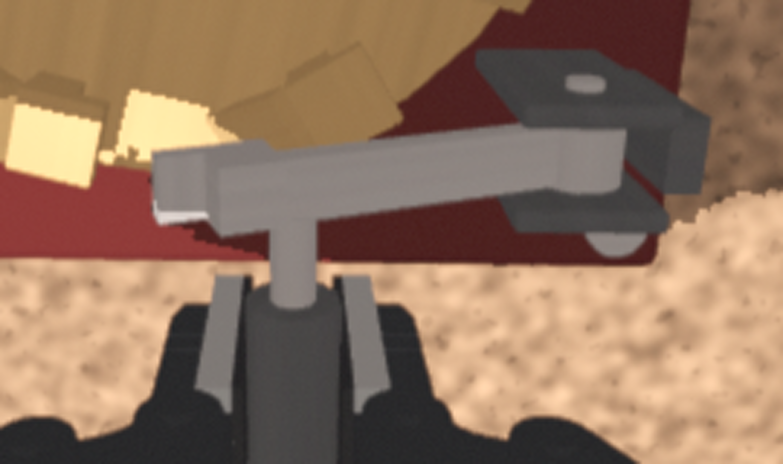

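>>> play_rows(
  increments="-0.0047 0 0.0016 0;-0.0046 0 0.002 0;-0.0043 0 0.0025 0;-0.0041 0 0.0029 0;-0.0038 0 0.0033 0;-0.0034 0 0.0037 0",
)

```text
clock: 10.7
position: [0.6142, -0.0914, 0.0717]
ee_rot: [-0.071, 0.715, 0.094, 0.689]
ft_force: [-1.5, 0.9, -5.5]
grip_width: 0.166
```

Run:
```python
from h import *
plan([0,0,0]);o=get_obs();print(inv(p0,o['position']));arc(.9,1.9,10)
o,c=snap('wrist','w12'); cv2.imwrite('pics/w12b.png',cv2.resize(c['img'][140:300,150:420],None,fx=2.9,fy=2.9,interpolation=cv2.INTER_CUBIC))
```

```text
t 10.70 pos [ 0.6142 -0.0914  0.0717] jawyaw 0.234 d_tool [ 0.0989  0.2279 -0.5736] F [-1.5  0.9 -5.5] j7 0.10 grip 0.166
[ 0.03729699 -0.09679355]
[[-0.003, 0.0001, 0.004], [-0.0026, 0.0001, 0.0043], [-0.0022, 0.0001, 0.0045], [-0.0017, 0.0001, 0.0047], [-0.0013, 0.0, 0.0048], [-0.0008, 0.0, 0.0049], [-0.0003, 0.0, 0.005], [0.0002, -0.0, 0.005], [0.0007, -0.0, 0.0049], [0.0012, -0.0001, 0.0048]]
```

View pics/w12b.png

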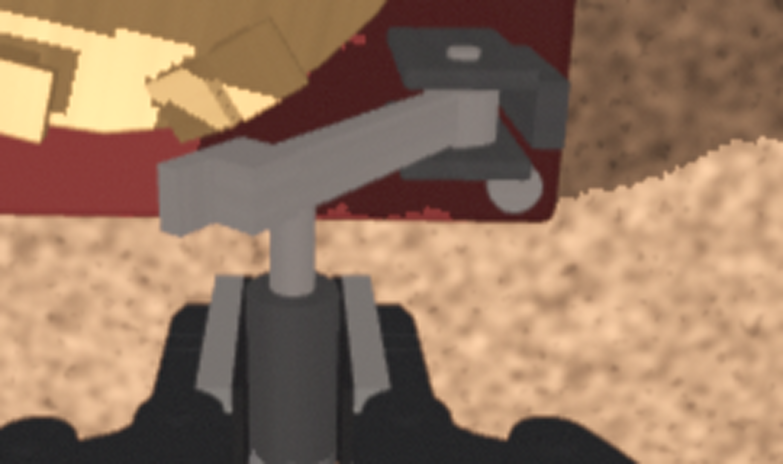

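>>> play_rows(
  increments="-0.003 0 0.004 0;-0.0026 0 0.0043 0;-0.0022 0 0.0045 0;-0.0017 0 0.0047 0;-0.0013 0 0.0048 0;-0.0008 0 0.0049 0",
)

```text
clock: 11.35
position: [0.6403, -0.0853, 0.0863]
ee_rot: [-0.071, 0.718, 0.094, 0.687]
ft_force: [-5.5, 1.0, -0.1]
grip_width: 0.161
```

Run:
```python
from h import *
plan([0,0,0]);o=get_obs();print(inv(p0,o['position']))
o,c=snap('wrist','w13'); cv2.imwrite('pics/w13b.png',cv2.resize(c['img'],(800,600),interpolation=cv2.INTER_CUBIC))
```

```text
t 11.35 pos [ 0.6403 -0.0853  0.0863] jawyaw 0.234 d_tool [ 0.1187  0.2271 -0.5992] F [-5.5  1.  -0.1] j7 0.09 grip 0.161
[ 0.0641478  -0.09686626]
```

View pics/w13b.png

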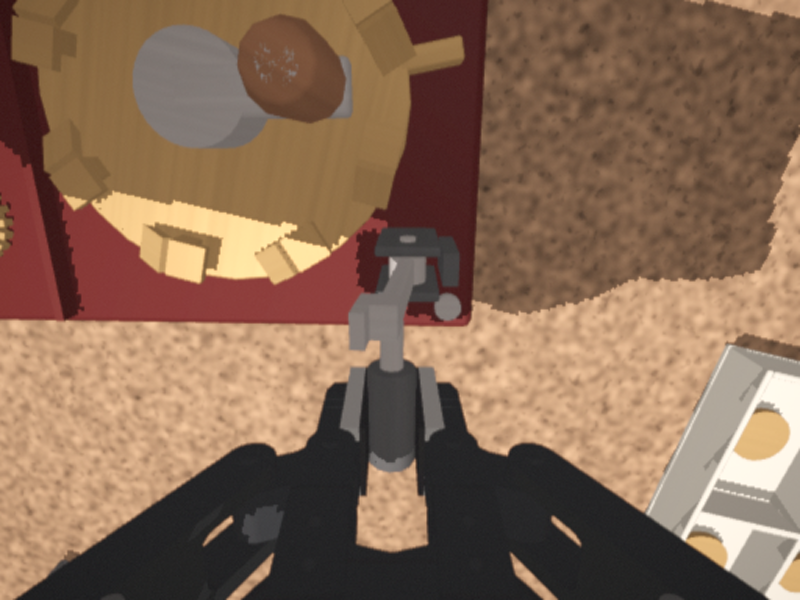

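>>> play_rows(
  increments="-0.0003 0 0.005 0;0.0002 0 0.005 0;0.0007 0 0.005 0;0.0012 0 0.005 0;0.0016 0 0.0046 0;0.001 0 0.002 0",
)

```text
clock: 12.0
position: [0.6654, -0.0795, 0.0851]
ee_rot: [-0.071, 0.72, 0.092, 0.684]
ft_force: [-28.7, -1.4, 27.7]
grip_width: 0.163
```

Run:
```python
from h import *
plan([0,0,0]);o=get_obs();print(inv(p0,o['position']))
o,c=snap('wrist','w14'); cv2.imwrite('pics/w14b.png',cv2.resize(c['img'],(800,600),interpolation=cv2.INTER_CUBIC))
```

```text
t 12.00 pos [ 0.6654 -0.0795  0.0851] jawyaw 0.233 d_tool [ 0.1229  0.2269 -0.6243] F [-28.7  -1.4  27.7] j7 0.07 grip 0.163
[ 0.08984842 -0.09704237]
```

View pics/w14b.png

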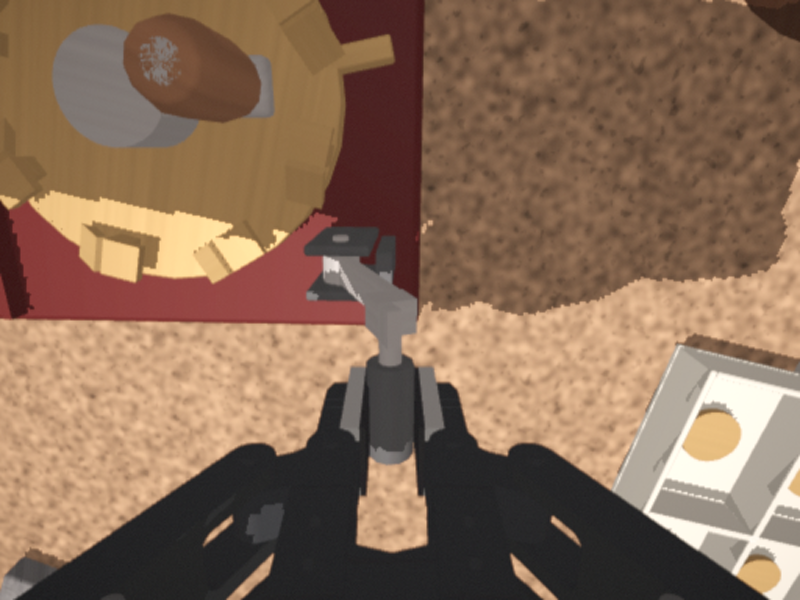

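>>> play_rows(
  increments="-0.001 0 -0.001 0;0 0 0 0;0 0 0 0;0 0 0 0;0 0 0 0",
  hand=0,
)

```text
clock: 12.55
position: [0.6674, -0.0803, 0.0867]
ee_rot: [-0.072, 0.718, 0.092, 0.686]
ft_force: [-0.0, 0.6, -0.7]
grip_width: 0.498
```

Run:
```python
from h import *
plan([0,0,0]);o=get_obs();print(inv(p0,o['position']))
o,c=snap('wrist','w15'); cv2.imwrite('pics/w15b.png',cv2.resize(c['img'],(800,600),interpolation=cv2.INTER_CUBIC))
```

```text
t 12.55 pos [ 0.6674 -0.0803  0.0867] jawyaw 0.232 d_tool [ 0.1209  0.2279 -0.6267] F [-0.   0.6 -0.7] j7 0.07 grip 0.498
[ 0.0915979  -0.09822654]
```

View pics/w15b.png

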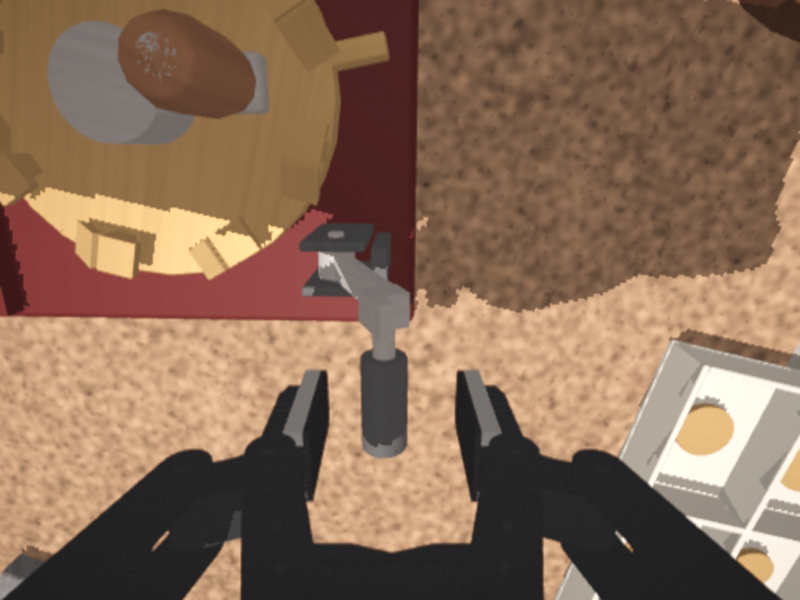

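>>> play_rows(
  increments="-0.03 0 0 0;-0.04 0 0 0;-0.04 0 0 0;0 0 0 0",
)

```text
clock: 13.0
position: [0.6723, -0.0828, 0.1983]
ee_rot: [-0.071, 0.719, 0.092, 0.685]
ft_force: [0.4, 0.3, -0.3]
grip_width: 0.499
```

Run:
```python
from h import *
plan([.594,.005,.2],.2325)
print(Ro.from_quat(get_obs()['ee_rot']).as_matrix().round(3))
```

```text
t 13.00 pos [ 0.6723 -0.0828  0.1983] jawyaw 0.233 d_tool [ 0.0045  0.1034 -0.0559] turn about tool x 0.000 F [ 0.4  0.3 -0.3] j7 0.11 grip 0.499
[[-0.052 -0.229  0.972]
 [ 0.024  0.973  0.23 ]
 [-0.998  0.035 -0.045]]
```

>>> play_rows(
  increments="0 0.034 -0.019 0;0 0.035 -0.019 0;0 0.034 -0.018 0;0 0 0 0",
)

```text
clock: 13.4
position: [0.5927, 0.0071, 0.2039]
ee_rot: [-0.07, 0.718, 0.092, 0.686]
ft_force: [0.4, 0.5, 0.9]
grip_width: 0.497
```

Run:
```python
from h import *
plan([.594,.005,.081],.2325)
o,c=snap('wrist','w16'); cv2.imwrite('pics/w16b.png',cv2.resize(c['img'],(800,600),interpolation=cv2.INTER_CUBIC))
```

```text
t 13.40 pos [0.5927 0.0071 0.2039] jawyaw 0.230 d_tool [ 0.1225 -0.0066  0.006 ] turn about tool x -0.002 F [0.4 0.5 0.9] j7 -0.01 grip 0.497
```

View pics/w16b.png

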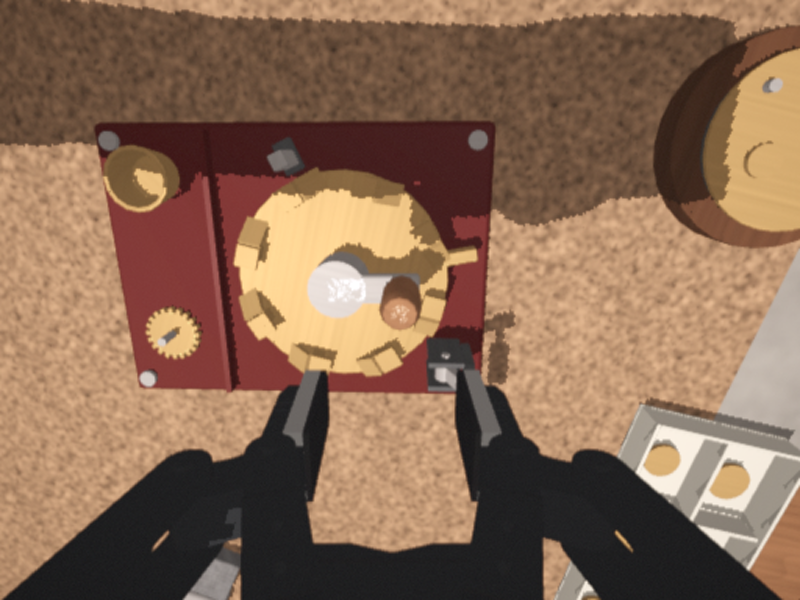

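Run:
```python
from h import *
o,c=load('w16');C=cam(c,o)
for n,k,z in(('hub',(339,289),.064),('knob',(400,314),.108),('lug front tip',(475,248),.036),('stop',(284,158),.046),('stop near corner',(297,168),.046)):
    x=onz(C,u(k),z);w=inv(p0,x);print(n,x.round(4),w.round(4),np.hypot(*w).round(4),np.arctan2(w[1],w[0]).round(3))
```

```text
hub [ 0.5558 -0.0048  0.064 ] [0.0004 0.0009] 0.001 1.117
knob [0.593  0.0039 0.108 ] [0.0386 0.0008] 0.0386 0.02
lug front tip [0.6336 0.0343 0.036 ] [0.0851 0.021 ] 0.0877 0.242
stop [0.5059 0.0618 0.046 ] [-0.0328  0.0772] 0.0838 1.972
stop near corner [0.5146 0.0578 0.046 ] [-0.0252  0.0714] 0.0757 1.911
```

>>> play_rows(
  increments="0.03 -0.003 0.002 0;0.035 -0.002 0.002 0;0.03 -0.002 0.002 0;0 0 0 0",
)

```text
clock: 13.85
position: [0.599, -0.0022, 0.1056]
ee_rot: [-0.07, 0.717, 0.088, 0.688]
ft_force: [-0.4, -0.3, -0.0]
grip_width: 0.499
```

Run:
```python
from h import *
plan([.594,.0045,.081],.2325)
o,c=snap('wrist','w17'); cv2.imwrite('pics/w17b.png',cv2.resize(c['img'],(800,600),interpolation=cv2.INTER_CUBIC))
```

```text
t 13.85 pos [ 0.599  -0.0022  0.1056] jawyaw 0.225 d_tool [ 0.0249  0.0069 -0.0024] turn about tool x -0.008 F [-0.4 -0.3 -0. ] j7 -0.04 grip 0.499
```

View pics/w17b.png

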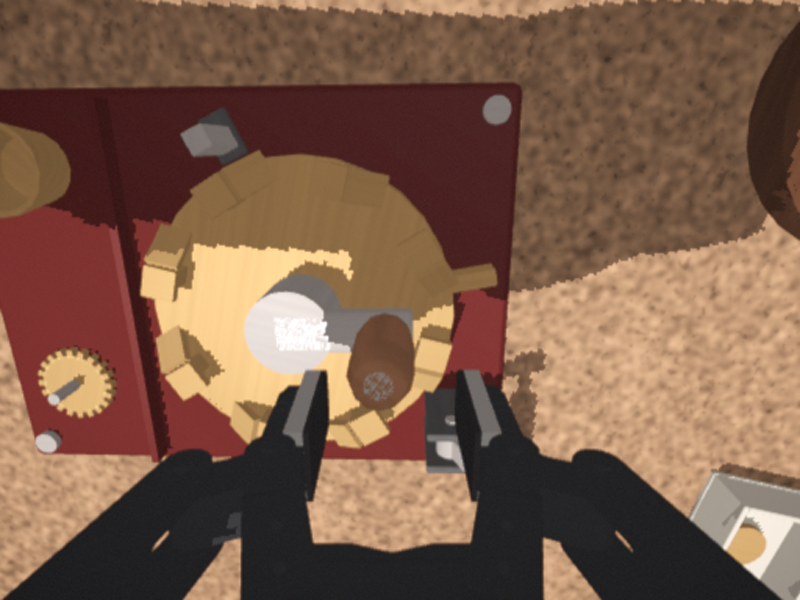

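>>> play_rows(
  increments="0 0.007 -0.003 0;0.012 0 0 0;0.012 0 0 0;0 0 0 0",
)

```text
clock: 14.3
position: [0.5971, 0.0052, 0.0872]
ee_rot: [-0.07, 0.714, 0.088, 0.691]
ft_force: [-0.3, 0.0, 0.6]
grip_width: 0.502
```

>>> play_rows(
  increments="0 0 0 0;0 0 0 0;0 0 0 0;0 0 0 0",
  hand=1,
  squeeze=60,
)

```text
clock: 14.7
position: [0.5934, 0.0041, 0.0879]
ee_rot: [-0.07, 0.717, 0.087, 0.688]
ft_force: [1.4, 1.1, -7.2]
grip_width: 0.244
```

Run:
```python
from h import *
plan([.594,.0045,.081],.2325);st()
o,c=snap('wrist','w18'); cv2.imwrite('pics/w18b.png',cv2.resize(c['img'],(800,600),interpolation=cv2.INTER_CUBIC))
```

```text
t 14.70 pos [0.5934 0.0041 0.0879] jawyaw 0.224 d_tool [0.0069 0.0001 0.0009] turn about tool x -0.009 F [ 1.4  1.1 -7.2] j7 -0.07 grip 0.244
t 14.70 [0.5934 0.0041 0.0879] r 0.0391 ang 0.023 F [ 1.4  1.1 -7.2] g 0.244
```

View pics/w18b.png

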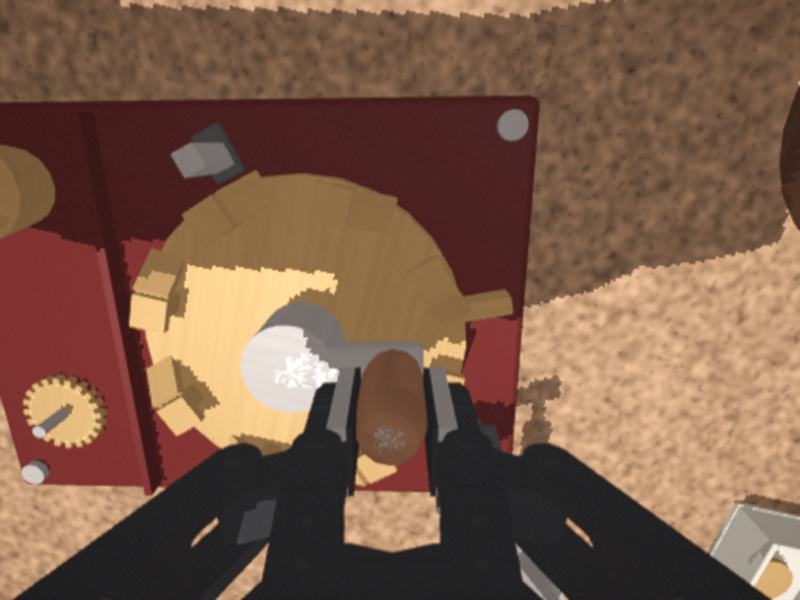

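>>> play_rows(
  increments="0 0.006 0 0;0 0.006 -0.0005 0;0 0.006 -0.001 0",
)

```text
clock: 15.05
position: [0.5891, 0.015, 0.0879]
ee_rot: [-0.071, 0.717, 0.082, 0.688]
ft_force: [0.8, -7.4, -4.0]
grip_width: 0.243
```

Run:
```python
from h import *
st()
```

```text
t 15.05 [0.5891 0.015  0.0879] r 0.0395 ang 0.323 F [ 0.8 -7.4 -4. ] g 0.243
```

>>> play_rows(
  increments="0 0.0057 -0.002 0;0 0.0054 -0.0026 0;0 0.0051 -0.0032 0;0 0.0047 -0.0037 0;0 0.0043 -0.0042 0",
)

```text
clock: 15.55
position: [0.5728, 0.0302, 0.0879]
ee_rot: [-0.071, 0.714, 0.077, 0.692]
ft_force: [5.6, -2.8, -8.7]
grip_width: 0.246
```

Run:
```python
from h import *
st()
```

```text
t 15.55 [0.5728 0.0302 0.0879] r 0.0399 ang 0.892 F [ 5.6 -2.8 -8.7] g 0.246
```

>>> play_rows(
  increments="0 0.0036 -0.0048 0;0 0.003 -0.0052 0;0 0.0024 -0.0055 0;0 0.0019 -0.0057 0",
)

```text
clock: 15.95
position: [0.5533, 0.0347, 0.0879]
ee_rot: [-0.07, 0.712, 0.076, 0.695]
ft_force: [7.0, -3.3, -9.0]
grip_width: 0.246
```

Run:
```python
from h import *
st()
o,c=snap('wrist','w19'); cv2.imwrite('pics/w19b.png',cv2.resize(c['img'],(800,600),interpolation=cv2.INTER_CUBIC))
```

```text
t 15.95 [0.5533 0.0347 0.0879] r 0.0405 ang 1.396 F [ 7.  -3.3 -9. ] g 0.246
```

View pics/w19b.png

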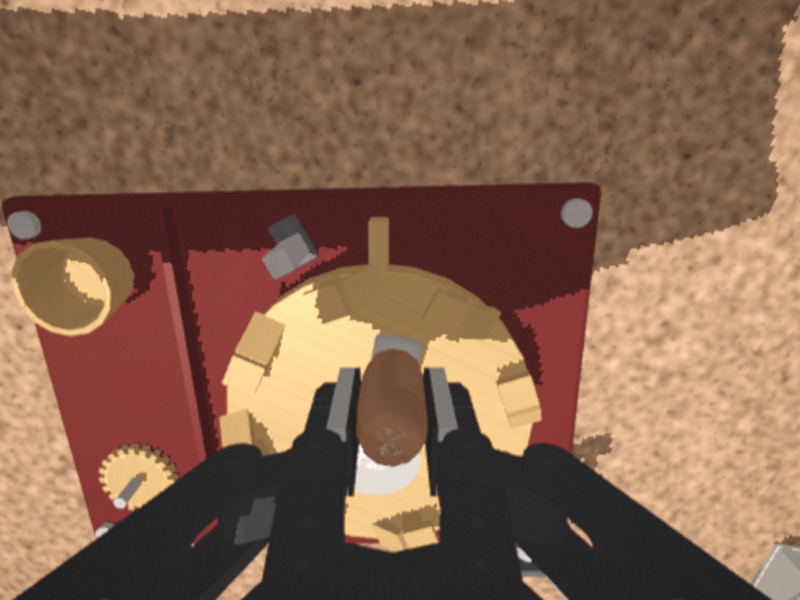

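>>> play_rows(
  increments="0 0.001 -0.0055 0;0 0.0004 -0.0055 0;0 -0.0002 -0.005 0",
)

```text
clock: 16.3
position: [0.5392, 0.0316, 0.088]
ee_rot: [-0.07, 0.71, 0.075, 0.697]
ft_force: [7.3, -0.8, -9.8]
grip_width: 0.246
```

Run:
```python
from h import *
st()
o,c=snap('wrist','w20'); cv2.imwrite('pics/w20b.png',cv2.resize(c['img'][100:300,130:400],None,fx=2.9,fy=2.9,interpolation=cv2.INTER_CUBIC))
```

```text
t 16.30 [0.5392 0.0316 0.088 ] r 0.0409 ang 1.751 F [ 7.3 -0.8 -9.8] g 0.246
```

View pics/w20b.png

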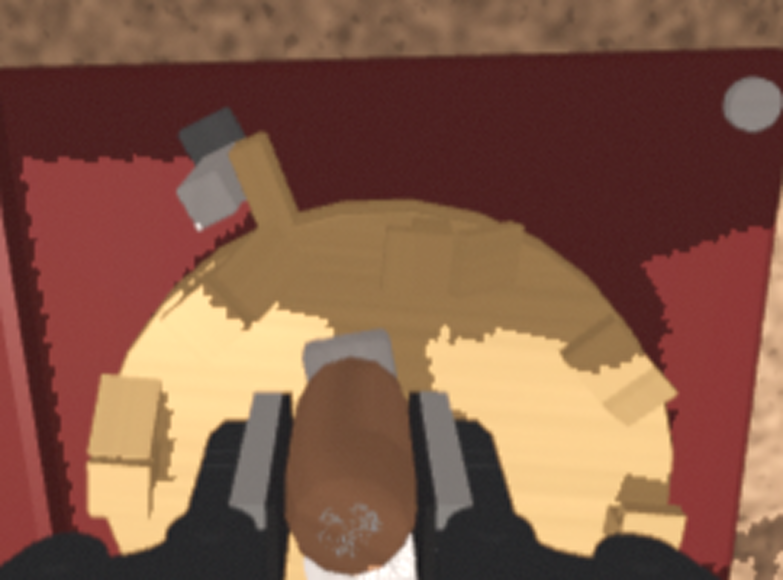

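>>> play_rows(
  increments="0 -0.0007 -0.004 0;0 -0.0008 -0.004 0",
)

```text
clock: 16.55
position: [0.5384, 0.0313, 0.0882]
ee_rot: [-0.068, 0.703, 0.077, 0.703]
ft_force: [27.0, 6.6, -31.5]
grip_width: 0.245
```

Run:
```python
from h import *
st()
o,c=snap('wrist','w21'); cv2.imwrite('pics/w21b.png',cv2.resize(c['img'][100:300,130:400],None,fx=2.9,fy=2.9,interpolation=cv2.INTER_CUBIC))
```

```text
t 16.55 [0.5384 0.0313 0.0882] r 0.0409 ang 1.771 F [ 27.    6.6 -31.5] g 0.245
```

View pics/w21b.png

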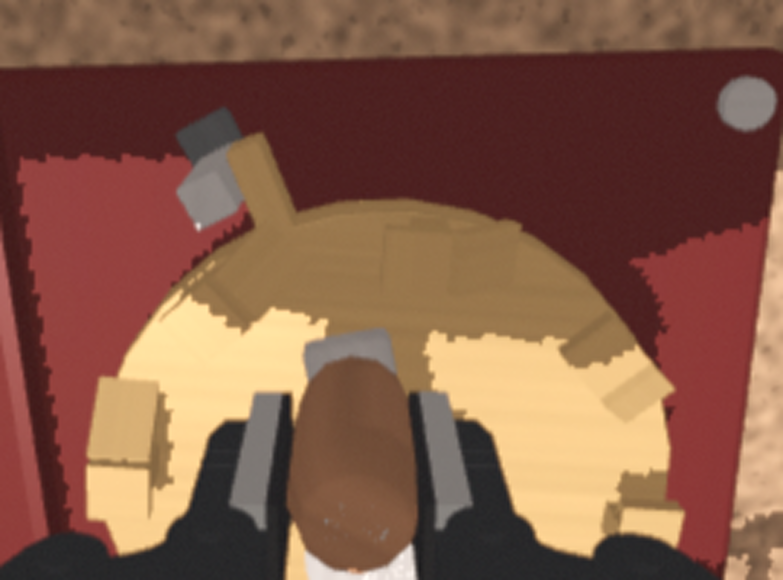

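>>> play_rows(
  increments="0 0 -0.001 0;0 0 -0.0005 0;0 0 -0.0005 0;0 0 0 0;0 0 0 0",
  hand=0,
)

```text
clock: 17.1
position: [0.5378, 0.0322, 0.0894]
ee_rot: [-0.068, 0.702, 0.078, 0.704]
ft_force: [0.8, 0.2, -0.4]
grip_width: 0.496
```

>>> play_rows(
  increments="-0.03 0 0 0;-0.04 0 0 0;-0.04 0 0 0;0 0 0 0",
)

```text
clock: 17.5
position: [0.5364, 0.0308, 0.2025]
ee_rot: [-0.068, 0.704, 0.078, 0.703]
ft_force: [-0.3, 0.4, -0.1]
grip_width: 0.5
```

Run:
```python
from h import *
st();h=W(p0,[[.0905,-.098,.081]])[0];print(h);plan(h,p0[2])
o,c=snap('wrist','w22'); cv2.imwrite('pics/w22b.png',cv2.resize(c['img'],(800,600),interpolation=cv2.INTER_CUBIC))
```

```text
t 17.50 [0.5364 0.0308 0.2025] r 0.0414 ang 1.821 F [-0.3  0.4 -0.1] g 0.500
[ 0.66624523 -0.08031096  0.081     ]
t 17.50 pos [0.5364 0.0308 0.2025] jawyaw 0.207 d_tool [ 0.1196 -0.1372  0.1041] turn about tool x -0.025 F [-0.3  0.4 -0.1] j7 -0.05 grip 0.500
```

View pics/w22b.png

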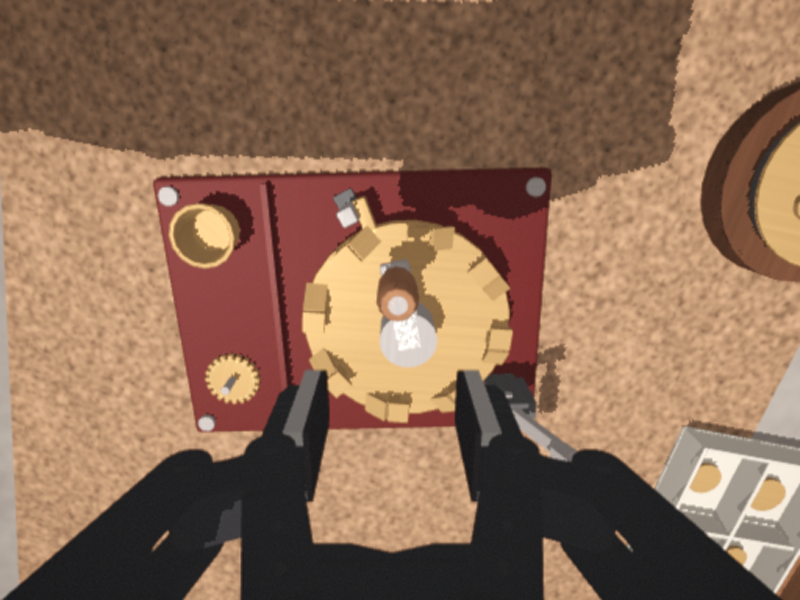

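Run:
```python
from h import *
o,c=load('w22'); cv2.imwrite('pics/w22c.png',cv2.resize(c['img'][110:170,200:270],None,fx=9,fy=9,interpolation=cv2.INTER_CUBIC))
```

```text
(no output)
```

View pics/w22c.png

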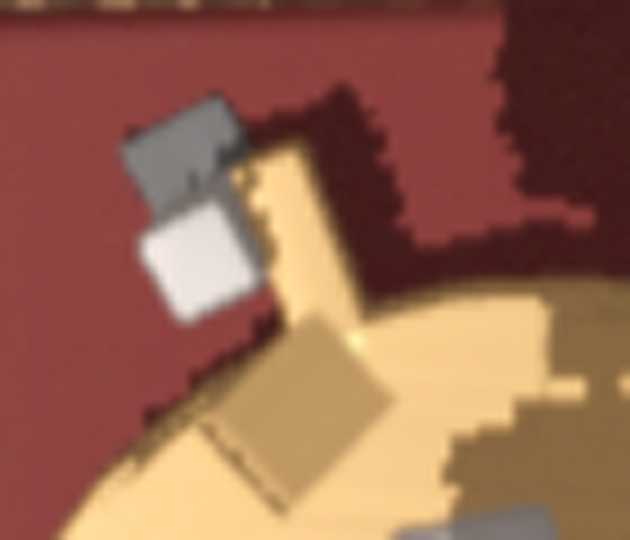

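>>> play_rows(
  increments="0 -0.034 0.026 0;0 -0.034 0.026 0;0 -0.034 0.026 0;0 -0.034 0.026 -0.02;0 0 0 0",
)

```text
clock: 18.05
position: [0.6668, -0.0847, 0.1915]
ee_rot: [-0.077, 0.706, 0.085, 0.698]
ft_force: [-0.8, -0.5, -1.3]
grip_width: 0.499
```

Run:
```python
from h import *
h=W(p0,[[.0905,-.098,.081]])[0];plan(h,p0[2])
o,c=snap('wrist','w23'); cv2.imwrite('pics/w23b.png',cv2.resize(c['img'],(800,600),interpolation=cv2.INTER_CUBIC))
C=cam(c,o);print((proj(C,W(p0,[[.0695+.0208,-.096,.0905]]))+.5)*1.5625-.5)
```

```text
t 18.05 pos [ 0.6668 -0.0847  0.1915] jawyaw 0.231 d_tool [0.1105 0.003  0.0016] turn about tool x -0.002 F [-0.8 -0.5 -1.3] j7 0.10 grip 0.499
[[395.44844669 289.22024842]]
```

View pics/w23b.png

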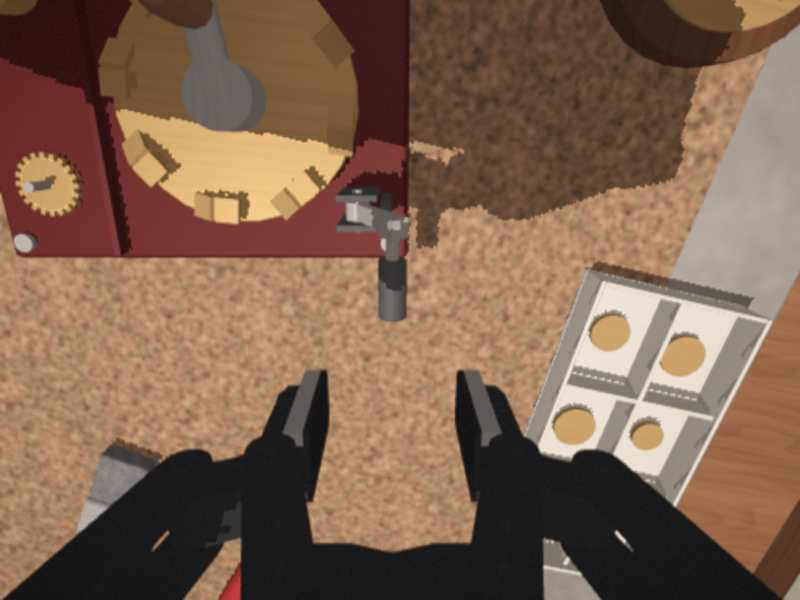

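>>> play_rows(
  increments="0.03 0.001 0.0005 0;0.035 0.001 0.0005 0;0.025 0.001 0 0;0 0 0 0",
)

```text
clock: 18.5
position: [0.6621, -0.0739, 0.0962]
ee_rot: [-0.078, 0.707, 0.088, 0.697]
ft_force: [-0.3, -0.8, -0.3]
grip_width: 0.501
```

Run:
```python
from h import *
h=W(p0,[[.0905,-.098,.081]])[0];plan(h,p0[2])
o,c=snap('wrist','w24'); cv2.imwrite('pics/w24b.png',cv2.resize(c['img'],(800,600),interpolation=cv2.INTER_CUBIC))
```

```text
t 18.50 pos [ 0.6621 -0.0739  0.0962] jawyaw 0.236 d_tool [ 0.0151 -0.0074  0.0027] turn about tool x 0.003 F [-0.3 -0.8 -0.3] j7 0.06 grip 0.501
```

View pics/w24b.png

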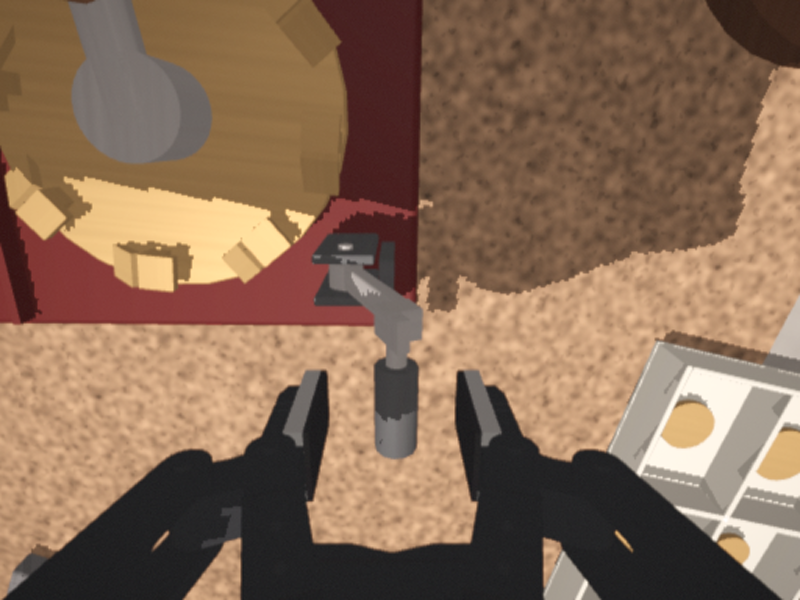

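>>> play_rows(
  increments="0.002 -0.007 0.002 0;0.008 0 0 0;0.005 0 0 0;0 0 0 0",
)

```text
clock: 18.95
position: [0.6687, -0.0802, 0.0869]
ee_rot: [-0.079, 0.705, 0.088, 0.7]
ft_force: [-1.2, 0.7, 0.8]
grip_width: 0.506
```

>>> play_rows(
  increments="0 0 0 0;0 0 0 0;0 0 0 0;0 0 0 0;0 0 0 0",
  hand=1,
  squeeze=25,
)

```text
clock: 19.45
position: [0.6651, -0.0812, 0.0878]
ee_rot: [-0.079, 0.708, 0.087, 0.697]
ft_force: [1.2, 0.3, -1.2]
grip_width: 0.162
```

Run:
```python
from h import *
h=W(p0,[[.0905,-.098,.081]])[0];plan(h,p0[2]);print(inv(p0,get_obs()['position']));arc(2,1.1,9)
o,c=snap('wrist','w25'); cv2.imwrite('pics/w25b.png',cv2.resize(c['img'],(800,600),interpolation=cv2.INTER_CUBIC))
```

```text
t 19.45 pos [ 0.6651 -0.0812  0.0878] jawyaw 0.235 d_tool [0.0068 0.0005 0.0014] turn about tool x 0.003 F [ 1.2  0.3 -1.2] j7 0.07 grip 0.162
[ 0.08914664 -0.09855907]
[[-0.0018, 0.0, -0.0047], [-0.0013, 0.0, -0.0048], [-0.0008, 0.0, -0.0049], [-0.0003, 0.0, -0.005], [0.0002, 0.0, -0.005], [0.0007, 0.0, -0.005], [0.0012, -0.0, -0.0049], [0.0016, -0.0, -0.0047], [0.0021, -0.0, -0.0045]]
```

View pics/w25b.png

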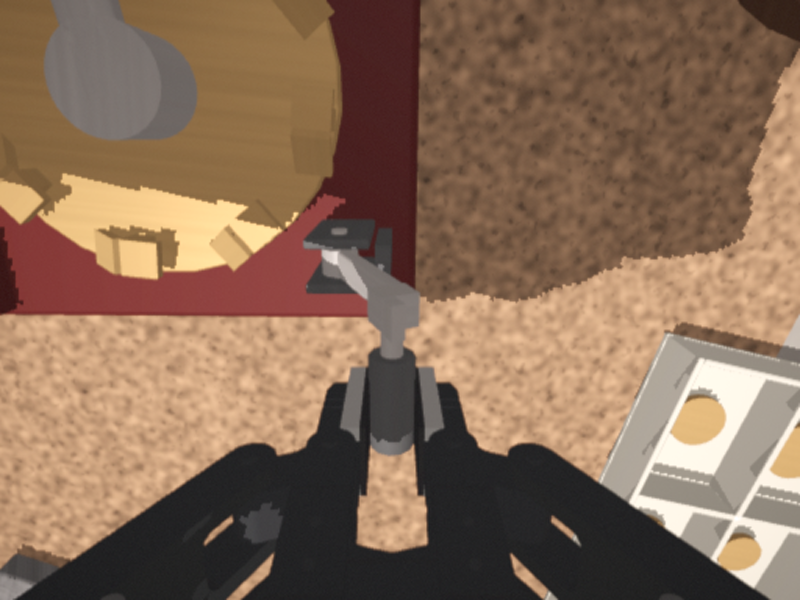

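>>> play_rows(
  increments="-0.0018 0 -0.0047 0;-0.0013 0 -0.0048 0;-0.0008 0 -0.0049 0;-0.0003 0 -0.005 0;0.0002 0 -0.005 0;0.0007 0 -0.005 0",
)

```text
clock: 20.1
position: [0.6397, -0.0873, 0.0955]
ee_rot: [-0.079, 0.703, 0.087, 0.701]
ft_force: [4.5, 1.1, 5.0]
grip_width: 0.165
```

Run:
```python
from h import *
o=get_obs();w=inv(p0,o['position']);a=np.arccos((.0695-w[0])/.05);print(o['position'],o['ft_force'].round(1),w,a);arc(a,a-1,10)
```

```text
[ 0.63973072 -0.08730138  0.09546634] [4.5 1.1 5. ] [ 0.06308824 -0.09869309] 1.4422070478574391
[[0.0009, 0.0, -0.0049], [0.0014, -0.0, -0.0048], [0.0019, -0.0, -0.0046], [0.0023, -0.0, -0.0044], [0.0027, -0.0, -0.0042], [0.0031, -0.0, -0.0039], [0.0035, -0.0, -0.0036], [0.0038, -0.0, -0.0032], [0.0041, -0.0, -0.0028], [0.0044, -0.0, -0.0024]]
```

>>> play_rows(
  increments="0.003 0 -0.0049 0;0.0034 0 -0.0048 0;0.0025 0 -0.0046 0;0.0023 0 -0.0044 0;0.0027 0 -0.0042 0;0.0031 0 -0.0039 0",
)

```text
clock: 20.7
position: [0.6125, -0.0938, 0.0819]
ee_rot: [-0.08, 0.701, 0.087, 0.703]
ft_force: [2.6, 0.6, 3.8]
grip_width: 0.162
```

Run:
```python
from h import *
o=get_obs();w=inv(p0,o['position']);a=np.arccos((.0695-w[0])/.05);print(o['position'],o['ft_force'].round(1),w,a,.045+.05*np.sin(a));arc(a,0.2,int((a-.2)*10))
o,c=snap('wrist','w26'); cv2.imwrite('pics/w26b.png',cv2.resize(c['img'],(800,600),interpolation=cv2.INTER_CUBIC))
```

```text
[ 0.61245522 -0.09382809  0.08189834] [2.6 0.6 3.8] [ 0.0350428  -0.09875962] 0.8104893709834411 0.08123122540776555
[[0.0037, -0.0, -0.0035], [0.004, -0.0, -0.0031], [0.0043, -0.0, -0.0027], [0.0046, -0.0, -0.0022], [0.0048, -0.0, -0.0018], [0.0049, -0.0, -0.0013]]
```

View pics/w26b.png

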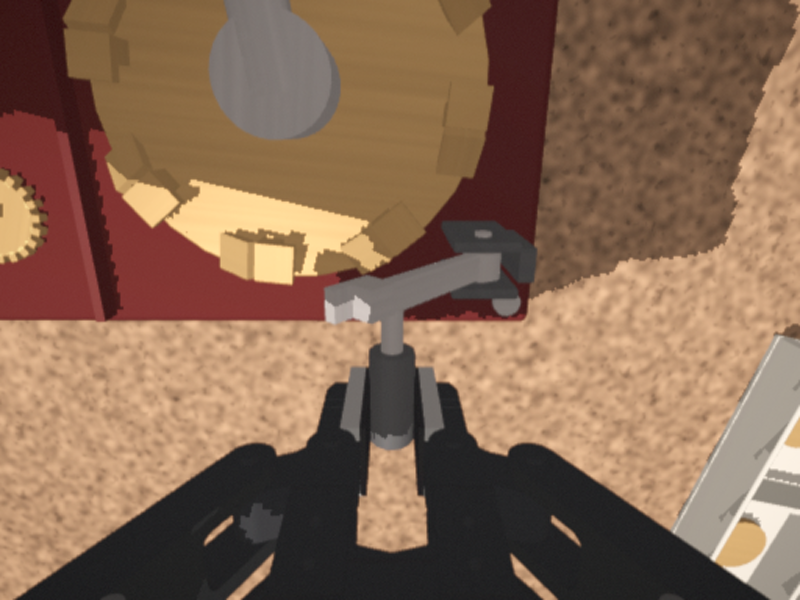

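>>> play_rows(
  increments="0.0037 0 -0.0035 0;0.004 0 -0.0031 0;0.0043 0 -0.0027 0;0.0046 0 -0.0022 0",
)

```text
clock: 21.15
position: [0.5998, -0.0969, 0.0633]
ee_rot: [-0.08, 0.702, 0.086, 0.703]
ft_force: [3.2, 0.6, 2.7]
grip_width: 0.161
```

Run:
```python
from h import *
o=get_obs();w=inv(p0,o['position']);a=np.arccos((.0695-w[0])/.05);print(o['position'],o['ft_force'].round(1),w,a,.045+.05*np.sin(a));
o,c=snap('wrist','w27'); cv2.imwrite('pics/w27b.png',cv2.resize(c['img'],(800,600),interpolation=cv2.INTER_CUBIC))
```

```text
[ 0.59976258 -0.09687749  0.06331319] [3.2 0.6 2.7] [ 0.02198906 -0.09880245] 0.31685883909468154 0.06057916562192035
```

View pics/w27b.png

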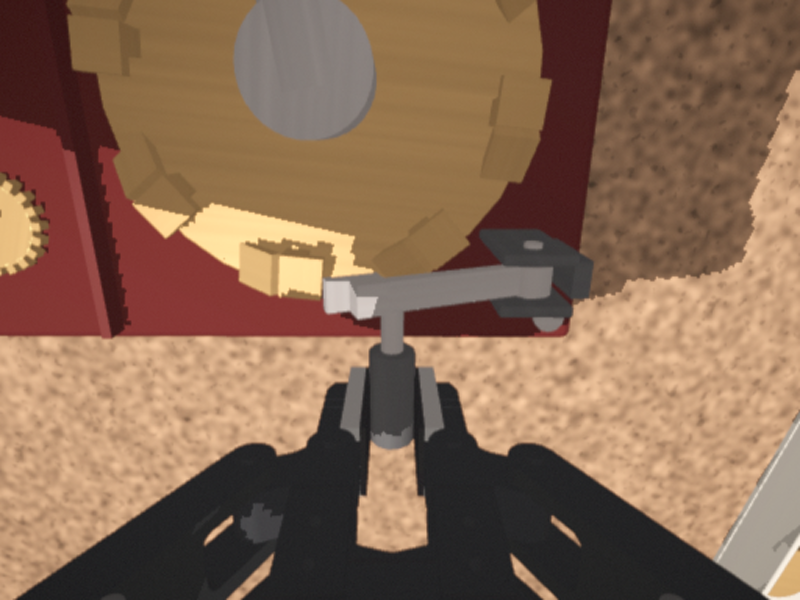

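>>> play_rows(
  increments="0.003 0 -0.0009 0;0.003 0 -0.0007 0",
)

```text
clock: 21.4
position: [0.5977, -0.0974, 0.0559]
ee_rot: [-0.079, 0.702, 0.086, 0.702]
ft_force: [3.2, 0.1, 3.3]
grip_width: 0.165
```

Run:
```python
from h import *
plan([0,0,0])
o,c=snap('wrist','w28'); cv2.imwrite('pics/w28b.png',cv2.resize(c['img'][140:300,150:420],None,fx=2.9,fy=2.9,interpolation=cv2.INTER_CUBIC))
```

```text
t 21.40 pos [ 0.5977 -0.0974  0.0559] jawyaw 0.235 d_tool [ 0.057   0.2334 -0.5586] F [3.2 0.1 3.3] j7 0.09 grip 0.165
```

View pics/w28b.png

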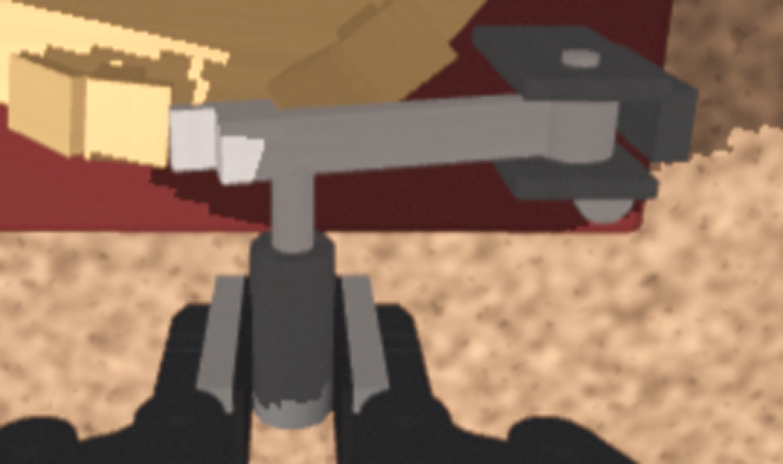

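>>> play_rows(
  increments="0.0025 0 -0.0004 0;0.0025 0 -0.0003 0",
)

```text
clock: 21.65
position: [0.5968, -0.0976, 0.0502]
ee_rot: [-0.079, 0.702, 0.086, 0.702]
ft_force: [2.9, 0.3, 4.4]
grip_width: 0.165
```

Run:
```python
from h import *
plan([0,0,0])
o,c=snap('wrist','w29'); cv2.imwrite('pics/w29b.png',cv2.resize(c['img'][140:300,150:420],None,fx=2.9,fy=2.9,interpolation=cv2.INTER_CUBIC))
```

```text
t 21.65 pos [ 0.5968 -0.0976  0.0502] jawyaw 0.235 d_tool [ 0.0516  0.2334 -0.5577] F [2.9 0.3 4.4] j7 0.09 grip 0.165
```

View pics/w29b.png

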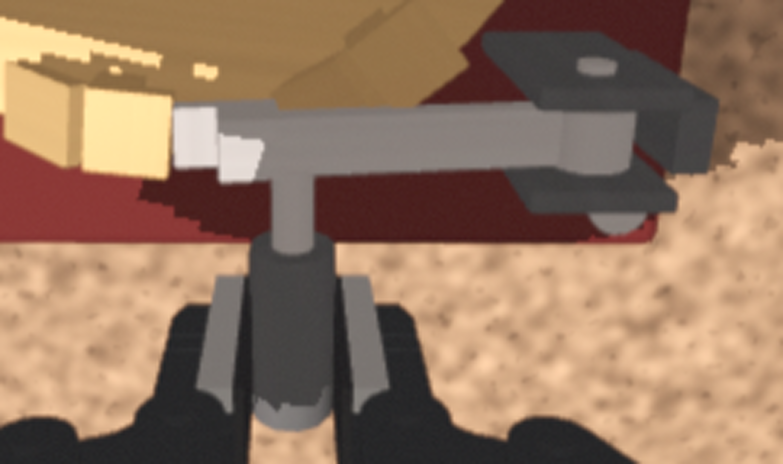

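>>> play_rows(
  increments="0.001 0 0 0;0 0 0 0;0 0 0 0;0 0 0 0;0 0 0 0",
  hand=0,
)

```text
clock: 22.2
position: [0.5927, -0.0978, 0.0461]
ee_rot: [-0.079, 0.705, 0.087, 0.699]
ft_force: [-0.5, 0.1, -0.3]
grip_width: 0.499
```

Run:
```python
from h import *
plan([0,0,0])
o,c=snap('wrist','w30'); cv2.imwrite('pics/w30b.png',cv2.resize(c['img'][100:300,130:420],None,fx=2.7,fy=2.7,interpolation=cv2.INTER_CUBIC))
```

```text
t 22.20 pos [ 0.5927 -0.0978  0.0461] jawyaw 0.235 d_tool [ 0.053   0.2326 -0.5532] F [-0.5  0.1 -0.3] j7 0.09 grip 0.499
```

View pics/w30b.png

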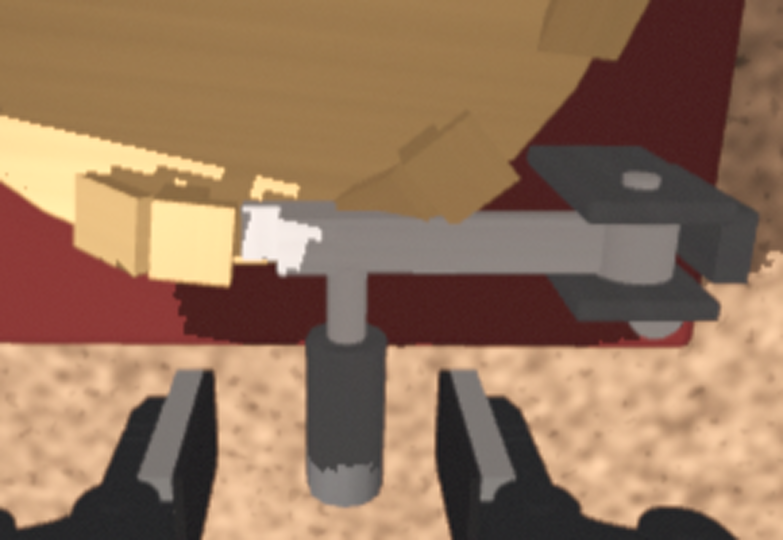

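Pawl released and lying on the wheel (nose at ~(245,235), beside the tooth). Retreat upward and check everything.

>>> play_rows(
  increments="-0.03 0 0 0;-0.045 0 0 0;-0.045 0 0 0;-0.04 -0.02 0 0;-0.02 0 0 0;0 0 0 0;0 0 0 0",
)

```text
clock: 22.95
position: [0.5979, -0.1193, 0.2317]
ee_rot: [-0.079, 0.706, 0.088, 0.698]
ft_force: [-0.7, -0.2, -0.8]
grip_width: 0.497
```

Run:
```python
from h import *
plan([0,0,0])
o,c=snap('wrist','w31'); cv2.imwrite('pics/w31b.png',cv2.resize(c['img'],(800,600),interpolation=cv2.INTER_CUBIC))
o,c=snap('scene','s31'); cv2.imwrite('pics/s31b.png',cv2.resize(c['img'][165:265,180:310],None,fx=6,fy=6,interpolation=cv2.INTER_CUBIC))
```

```text
t 22.95 pos [ 0.5979 -0.1193  0.2317] jawyaw 0.236 d_tool [ 0.2409  0.2528 -0.5509] F [-0.7 -0.2 -0.8] j7 0.20 grip 0.497
```

View pics/w31b.png

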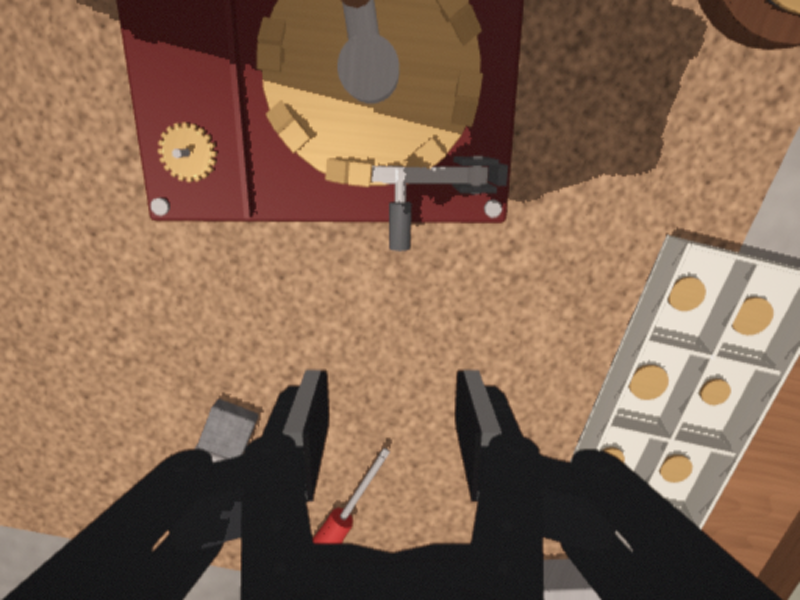

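View pics/s31b.png

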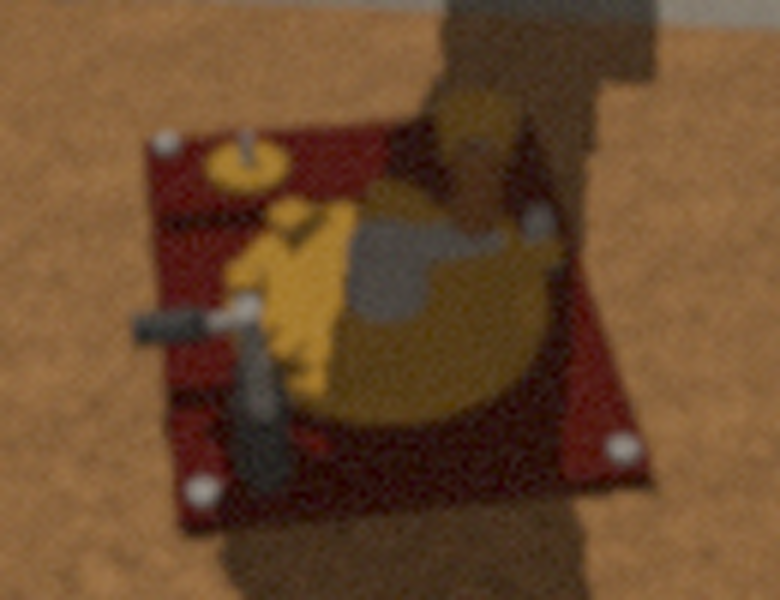

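>>> play_rows(
  increments="0 0.04 -0.015 0;0 0.04 -0.015 0;0 0.04 -0.015 0;0 0.03 0 0;0 0 0 0",
)

```text
clock: 23.55
position: [0.5125, 0.0208, 0.2261]
ee_rot: [-0.078, 0.711, 0.089, 0.694]
ft_force: [-0.8, -0.1, -0.2]
grip_width: 0.504
```

Run:
```python
from h import *
plan([0,0,0])
o,c=snap('wrist','w32'); cv2.imwrite('pics/w32b.png',cv2.resize(c['img'][60:310,120:420],None,fx=2.4,fy=2.4,interpolation=cv2.INTER_CUBIC))
```

```text
t 23.55 pos [0.5125 0.0208 0.2261] jawyaw 0.236 d_tool [ 0.2388  0.0952 -0.4981] F [-0.8 -0.1 -0.2] j7 0.02 grip 0.504
```

View pics/w32b.png

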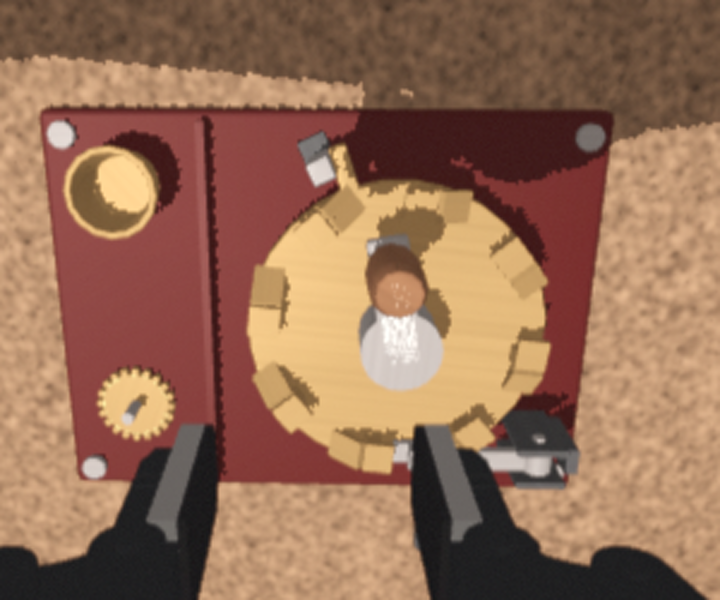

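The lug at about (343,160) still sits against the stop at (318,160). The pawl is down, and the cup and gear have not moved. Handing in.

Run:
```python
from h import *
print(workorder.hand_in())
```

```text
the job is handed in; nothing more can be done
None
```

The winder is let down and the job was handed in at about 23.6 s, with no verdict reported.

1. **Easing the crank:** I turned it about 0.21 rad clockwise, less than one tooth. The pawl then lifted freely.
2. **Throwing the pawl over:** I swung it to its rest and it stayed there when released. I ran slightly into the rest at the end, and the wrist briefly read about 40 N in total before I backed off.
3. **Letting down:** I turned the crank counter-clockwise about 1.75 rad. At the stop, motion ceased and the wrist force rose to about 42 N in total, then I let go.
4. **Laying the pawl down:** I swung it back and lowered it. When I released it the last few millimetres, it dropped between the teeth.

In the last pictures the lug is against the stop and the pawl is down on the wheel beside a tooth. The cup and gear look untouched, and the gripper is clear. I did not compare the loupe, jar, brush and screwdriver before and after, but the arm never worked near them.

The main mismatch was in the first close wrist picture. The plate's corners were off by up to about 4 pixels from the fitted pose, perhaps lens distortion. The wheel, knob and handle positions still agreed to about 1–2 mm.

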